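# Fetch the middle tea tin from under the shelf

### The arm

A 7-joint arm with a two-finger parallel gripper is mounted at the origin on the work surface. World frame = base frame: x ahead of the robot, y to its left, z up, the work surface at z = 0. Lengths are in m, angles in rad, forces in N, time in s.
With the tool pointing down it reaches from about 0.35 to 0.9 m from the base axis. Payload 8.1 kg.
Tool frame: the origin (TCP) lies at the very end of the fingers, on their centre line; the grasp point (between the pads) lies 19 mm behind it (arm.tcp_to_grasp is the z of the grasp point in the tool frame, in m); z points along the fingers, y is the line along which they close (so a half turn about z gives the same grasp; the last joint's range is limited). The gripper opens to 92 mm and grips with 3 to 60 N. Pads are 19 mm wide; open, the fingers measure 130 mm over their backs; the gripper's body (75 mm by 190 mm) begins 47 mm behind the grasp point.
Start: joints at [-1.212, 0.434, 0.025, 1.573, -0.012, 1.134, -0.075], TCP at [0.279, 0.56, 0.203] pointing down, gripper open.
Joint ranges: [-2.62, 2.62], [-0.44, 2.09], [-1.27, 1.32], [0.08, 2.57], [-1.32, 4.46], [0.12, 2], [-2.74, 2.74]. Speed limits (rad/s): [2.22, 2.22, 3.01, 3.01, 3.14, 3.14, 3.14].

### API

Orientations are given as a rotation vector (axis times angle).
In Python, from cell import readout, vision, sign_off, arm gives the robot as it stands. The module is installed in compiled form; this text tells all that it offers.
- The arm moves only by the shell command python3 -m creep 'ROWS' [FORCE]. ROWS is JSON, a list of rows, each a list of 5 numbers: the shift along the tool's x, y, z in units of 4 cm (1.0 is 4 cm), then the turn about the tool's z in units of 4 degrees (1.0 is 4 degrees), then the opening, from 0 (shut) to 1 (fully open). A call has 1 to 12 rows; each row shifts and turns the commanded pose from where the row before left it, along the tool's axes as they then stand; what a row does not reach is not made up. A row lasts 1/8 s, in which the tool goes at most 62.5 mm and 10.7 degrees, less where a joint would pass 70% of its speed; a pose out of reach is approached as far as the arm can. A call with a number of a shift or a turn outside -1 to 1 is refused whole. A call with a gripper value outside its range is refused whole. The fingers move at their own pace and stop on an object; FORCE is the grip in N (left out, the last holds). Time passes only in rows, so rows that do not move let the fingers close. It gives the time, the measured TCP pose, the force, the opening and the grip force at its end, in the units of the state.
- readout.observe(): the state, without advancing time (a new reading comes with each control period).
- vision.get_image(name): name is "side" or "top" or "wrist"; returns a dict with "pixels" (384x512x3 uint8, blue, green, red), "z_map" (384x512 float32, m along the optical axis (not along the pixel's ray), 0 where there is no reading), "camera_matrix" (3x3 intrinsics, pixels), "position" and "rotation" of the camera in the world. Camera axes: x right, y up, looking along -z (the intrinsics and any distortion apply to the point x, -y, -z); pixel columns grow to the right and rows downward; lengths in m; the calibration is good to about 2 mm. A picture is of the moment at which its call begins.
- sign_off(): hands the job in; it is judged then, once.
The state is a dict: "clock": time; "joints": joint angles; "dq": joint speeds; "joint_efforts": joint torques, N m; "position": TCP position; "ee_rot": TCP orientation; "force": force on the tool from outside, world axes, zero at the start; "ft_torque": the same for the moment, N m; "width": opening from 0.0 (shut) to 1.0 (fully open); "gripper_force": force on a finger pad.
Only numpy, scipy, OpenCV 4.12 (cv2) and the standard library are available. Lean on these libraries where they do the work, as an engineer would, in place of code of your own. Each camera call takes 0.05 s, during which the arm holds its last target. There are 200 camera calls.

### The job

Get the green tea tin out of the middle of the stack under the wire shelf and stand it on the tea tray. Lift the cream tin above it off, with the little honey jar on it, and put them back afterwards: the cream tin seated squarely on the navy tin in its place under the shelf, the jar standing on its lid. Let nothing drop or tip over, and leave everything else where it stands.

Things in the scene. Friction and masses are not known exactly. Their poses are not given: they have to be found in the camera images.
- navy_tin: Navy blue stacking tea tin, bottom of the stack, on the counter; 106 mm long (x), 66 mm wide (y). Origin: centre of the underside, z up. Flat sides from z = 6 to 59 mm. Lid panel at z = 55 mm inside a rim 4.5 mm wide rising to z = 59 mm: a recess 97 x 57 mm, 4 mm deep, for the next tin's foot. Tins' x axes run along the shelf unit's x within 0.05 rad. 0.16 kg.
- green_tin: Green tin, the one to fetch, standing in the navy tin's lid recess; same make, size and axes as the navy tin. Under each tin is an inset foot 92 x 52 mm, 6 mm high, its lower 3 mm stepped in to 88 x 48 mm, so stacked tins stand 55 mm apart with about 2.5 mm of play all round. 0.11 to 0.23 kg.
- cream_tin: Cream tin, standing in the green tin's lid recess; same make, size, axes and weight as the green tin.
- honey_jar: Small honey jar, amber glass with a brass lid, 42 mm diameter, 32 mm high, standing loose in the cream tin's lid recess, within 12 mm of its middle. Origin: centre of its underside, z up. 0.04 to 0.09 kg.
- rack: Black wire shelf unit, fixed, 200 mm deep (x), 300 mm wide (y). Origin: on the counter below its centre; x points from its open front (robot's side) to its open back. Shelf 8 mm thick, underside 280 mm up; 10 mm legs at x = -75 and 85, y = -143 and 143 mm. The stack's front ends stand 12 to 18 mm out from under the shelf's front edge (x = -100): a gripper must lean back and reach in from the front.
- tray: Wooden tea tray, fixed, 320 mm (x) by 240 mm (y), floor 8 mm thick, rim 8 mm thick and 26 mm high. Origin: centre of the underside on the counter, z up; x points away from the robot. A teapot and a mug stand in its far (+x) half; the near half is free. It may be on the left or on the right of the shelf unit.
- tray_free (a point): On the tray's floor (8 mm above the counter), the middle of its free near half (80 mm nearer the robot than the tray's centre); x and y as the tray's. 130 mm along x and 200 mm along y are clear around it.
- board: Wooden chopping board, fixed, 320 mm (x) by 210 mm (y), 18 mm thick, on the other side of the shelf unit from the tray. Origin: centre of the underside; x points away from the robot. A pepper mill and a ramekin stand on its far half.
- board_free (a point): On the board's top (18 mm above the counter), the middle of its free near half (75 mm nearer the robot than the board's centre), a handy place to set things aside; axes as the board's. 140 mm along x and 200 mm along y are clear around it.
- canister: White round coffee canister with a wooden lid, 84 mm diameter, 125 mm high, under the shelf in the half where the stack is not. Origin: centre of the underside. Leave it.
- teapot: Small blue teapot on the tray, body 92 mm across, 103 mm high, spout to +x (80 mm from its origin), handle to -x (75 mm). Origin: centre of the underside. Leave it.
- mug: White mug on the tray, handle to the far side, 72 mm diameter, 85 mm high. Origin: centre of the underside. Leave it.
- pepper_mill: Dark wooden pepper mill on the board, 54 mm diameter, 142 mm high. Origin: centre of the underside. Leave it.
- ramekin: White ramekin on the board, 80 mm across, 45 mm high. Origin: centre of the underside. Leave it.
- cup_a: Terracotta cup on the shelf, 68 mm across, 70 mm high. Origin: centre of the underside. Leave it.
- herb_pot: Grey pot with a green herb on the shelf, 74 mm across, about 100 mm high. Origin: centre of the underside. Leave it.
- teaspoon: Teaspoon lying on the counter in front of the shelf unit, about 140 mm long along its x. Leave it.
There are look-alikes about, which are no part of the job. Leave any pink look-alike of the cream_tin alone.

How it is judged:
By the outcome, as a careful person would: the job done as asked, in the order asked, and still so for the second after the job is handed in, with the robot touching nothing.
It also fails if it takes over 72 s, if anything falls off the work surface, if the arm or the gripper's body presses on something with over 40 N, if the wrist force passes 120 N, or if a joint passes its speed limit or range.

## Working session

There is one attempt and no reset: what is moved stays moved. The work goes in short steps, Python scripts to look and compute and a shell command to move; the robot and the scene stay as the last step left them, time stands still between calls to the robot, and variables do not carry over. Pictures are saved under pics/ and viewed, at most 13 in all, crops included, and the job is handed in when it is done.

```bash
mkdir -p pics; cat > h.py <<'E'
import numpy as np, cv2, pickle
from scipy.spatial.transform import Rotation as R
from cell import readout, vision, sign_off, arm
def grab(n):
    d=vision.get_image(n); pickle.dump(d,open(n+'.pkl','wb')); return d
def load(n): return pickle.load(open(n+'.pkl','rb'))
def rotm(d):
    r=np.array(d['rotation']); return r if r.shape==(3,3) else R.from_rotvec(r).as_matrix() if r.size==3 else R.from_quat(r).as_matrix()
def cloud(d):
    K=np.array(d['camera_matrix']); z=d['z_map']; v,u=np.mgrid[:384,:512]
    p=np.stack([(u-K[0,2])/K[0,0]*z,-(v-K[1,2])/K[1,1]*z,-z],-1)
    return p@rotm(d).T+np.array(d['position'])
def proj(d,p):
    K=np.array(d['camera_matrix']); c=(np.asarray(p)-np.array(d['position']))@rotm(d)
    return np.array([K[0,2]+K[0,0]*c[0]/-c[2],K[1,2]-K[1,1]*c[1]/-c[2]])
E
python3 - <<'E'
from h import *
print(arm.tcp_to_grasp,[a for a in dir(arm) if a[0]!='_'])
s=readout.observe(); print(s['position'],s['ee_rot'],s['width'],s['clock'])
ims=[]
for n in('side','top','wrist'):
    d=grab(n); print(n,d['position'],d['rotation'],d['camera_matrix'],[k for k in d])
    cv2.imwrite(f'pics/{n}0.png',cv2.resize(d['pixels'],(800,600)) )
E
```

```text
-0.0188 ['PlanningError', 'tcp_to_grasp']
[0.27830711 0.55899076 0.20265731] [-7.19027562e-01 -3.05803223e+00  2.49611255e-03] 0.9984609900173694 0.0
side [-0.23093951 -0.47178411  1.19002486] [ 0.67057531 -0.382115   -0.99968273] [[432.27363859   0.         254.31603469]
 [  0.         432.27363859 191.27751035]
 [  0.           0.           1.        ]] ['pixels', 'z_map', 'camera_matrix', 'position', 'rotation']
top [0.48263025 0.02011824 1.36354048] [ 0.03346702 -0.05531344 -1.55032421] [[416.66787432   0.         256.2221034 ]
 [  0.         416.66787432 188.71215128]
 [  0.           0.           1.        ]] ['pixels', 'z_map', 'camera_matrix', 'position', 'rotation']
wrist [0.20847169 0.59390183 0.38333718] [-0.26087564 -0.160185    1.10120051] [[295.20737011   0.         258.18268591]
 [  0.         295.20737011 187.82721696]
 [  0.           0.           1.        ]] ['pixels', 'z_map', 'camera_matrix', 'position', 'rotation']
```

View pics/side0.png

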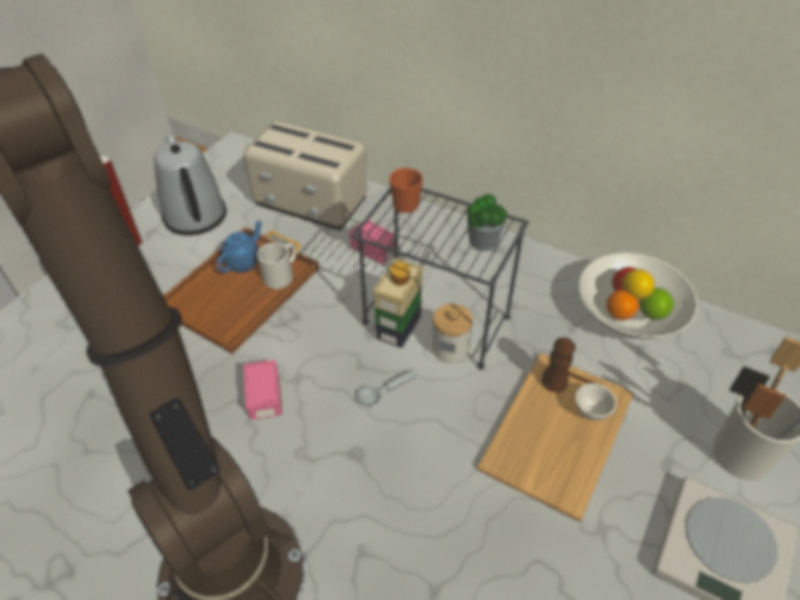

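View pics/top0.png

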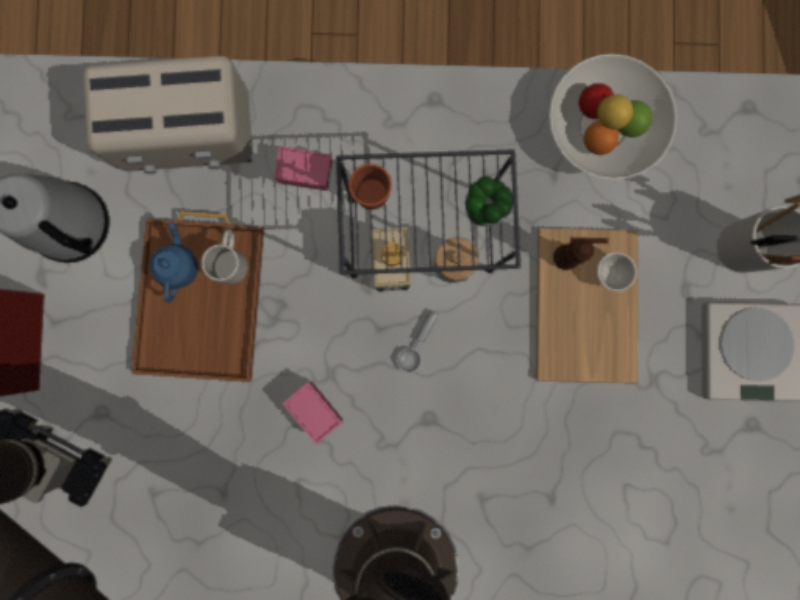

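The side picture shows the stack at about (398,310) of 800x600: cream over green over navy, with the honey jar on top, beside the canister at (453,333). The top picture shows the tray on the left at (195,300) and the board on the right at (588,305). The pink look-alikes are at (303,168) and (312,411) in the top picture. Only the cream one at (391,262) has the jar on it and stands on the green tin, so that is the one.

```bash
python3 - <<'E'
from h import *
a=load('side')['pixels'][150:240,215:315]; b=load('top')['pixels'][90:190,210:340]
a=cv2.resize(a,(400,360),interpolation=cv2.INTER_CUBIC); b=cv2.resize(b,(390,300),interpolation=cv2.INTER_CUBIC)
o=np.zeros((360,800,3),np.uint8); o[:,:400]=a; o[:300,405:795]=b; cv2.imwrite('pics/crop1.png',o)
t=load('top'); P=cloud(t); hsv=cv2.cvtColor(t['pixels'],cv2.COLOR_BGR2HSV)
print('counter z',np.median(P[230:260,220:240,2]))
for nm,(u,v) in dict(jar=(251,161),tinfront=(250,182),tray1=(115,220),board=(375,220),boardc=(345,150),cup=(237,119)).items(): print(nm,P[v,u].round(3))
def rect(mask,lbl):
    q=P[mask][:,:2].astype(np.float32); print(lbl,len(q),cv2.minAreaRect(q),q.min(0),q.max(0))
z=P[...,2]; v,u=np.mgrid[:384,:512]
rect((z>.15)&(z<.178)&(u>230)&(u<270)&(v>140)&(v<195),'cream top')
rect((z>.185)&(z<.21)&(u>230)&(u<270)&(v>140)&(v<195),'jar')
rect((z>.011)&(z<.024)&(u>338)&(u<412)&(v>140)&(v<250),'board')
rect((z>.015)&(z<.035)&(u>80)&(u<172)&(v>135)&(v<250),'tray rim')
rect((z>.27)&(z<.3)&(u>205)&(u<345)&(v>90)&(v<185),'shelf')
s=load('side'); S=cloud(s); z=S[...,2];v,u=np.mgrid[:384,:512]
rect=lambda m,l:print(l,m.sum(),cv2.minAreaRect(S[m][:,:2].astype(np.float32)),S[m].min(0),S[m].max(0))
rect((z>.16)&(z<.176)&(u>230)&(u<275)&(v>160)&(v<205),'cream side cam')
E
```

```text
counter z 0.0003875027816294674
jar [0.627 0.021 0.195]
tinfront [0.57  0.022 0.167]
tray1 [0.449 0.456 0.008]
board [ 0.466 -0.384  0.017]
boardc [ 0.692 -0.285  0.016]
cup [0.724 0.059 0.292]
cream top 569 ((0.6215943098068237, 0.023039575666189194), (0.10660398006439209, 0.06622761487960815), 5.281753063201904) [ 0.5665854  -0.01201076] [0.6773875  0.05623148]
jar 142 ((0.6242991089820862, 0.022034961730241776), (0.03964535892009735, 0.036685630679130554), 1.4561655521392822) [0.60444343 0.0038012 ] [0.6442963  0.04050016]
board 5381 ((0.5480417013168335, -0.387744277715683), (0.2119581401348114, 0.3197803199291229), 89.88768768310547) [ 0.38816217 -0.49391207] [ 0.70789385 -0.28170708]
tray rim 1278 ((0.551022469997406, 0.41845518350601196), (0.24335403740406036, 0.33827677369117737), 87.16665649414062) [0.37831098 0.2910728 ] [0.71956533 0.54807   ]
shelf 2128 ((0.6857861876487732, -0.03742048144340515), (0.20256775617599487, 0.30216214060783386), 3.3257226943969727) [ 0.57723117 -0.1933668 ] [0.79166985 0.11827619]
cream side cam 392 ((0.6205471158027649, 0.04635954275727272), (0.11159905046224594, 0.11507204920053482), 4.589926242828369) [ 0.56605466 -0.01294636  0.16018035] [0.67889679 0.10249511 0.17592279]
```

View pics/crop1.png

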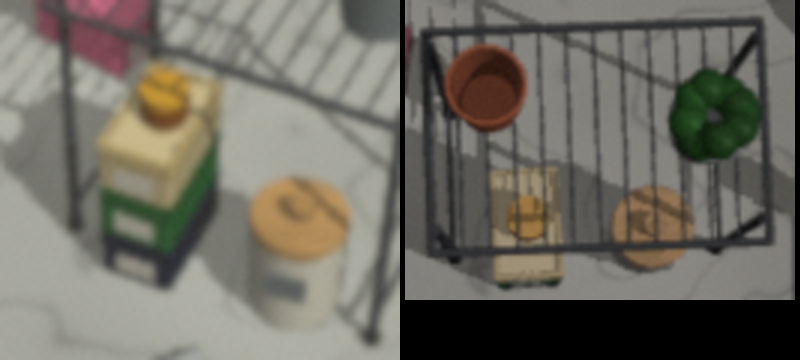

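The enlarged crop confirms it: jar on cream on green on navy, with the leg close on the left and the canister on the right. The moves can't tilt the tool directly. I'll raise the tool, square it up, and see how it leans when pushed past its reach.

```bash
python3 -m creep '[[0,0,-0.95,-0.95,0.87],[0,0,-0.95,-0.95,0.87],[0,0,-0.95,-0.95,0.87],[0,0,-0.95,-0.95,0.87],[0,0,-0.95,-0.95,0.87],[0,0,-0.95,-0.95,0.87],[0,0,-0.95,-0.95,0.87],[0,0,-0.95,-0.95,0.87]]' 
python3 -m creep '[[-0.4,-1,0,0,0.87],[-0.4,-1,0,0,0.87],[-0.4,-1,0,0,0.87],[-0.4,-1,0,0,0.87],[-0.4,-1,0,0,0.87],[-0.4,-1,0,0,0.87],[-0.4,-1,0,0,0.87],[-0.4,-1,0,0,0.87],[-0.4,-1,0,0,0.87],[-0.4,-1,0,0,0.87],[-0.4,-1,0,0,0.87],[-0.4,-1,0,0,0.87]]'
cat > st.py <<'E'
from h import *
s=readout.observe(); r=R.from_rotvec(s['ee_rot']); M=r.as_matrix(); p=np.array(s['position'])
print('t',s['clock'],'tcp',p.round(4),'grasp',(p+M[:,2]*arm.tcp_to_grasp).round(4),'w',round(s['width'],3),'gf',s['gripper_force'],'F',np.round(s['force'],1))
print('q',np.round(s['joints'],3),'\nM\n',M.round(3))
print('lean',np.degrees(np.arccos(-M[2,2])).round(1),'az z',np.degrees(np.arctan2(M[1,2],M[0,2])).round(1),'az y',np.degrees(np.arctan2(M[1,1],M[0,1])).round(1),'yz',M[2,1].round(3))
E
python3 st.py
```

```text
clock: 1.15
position: [0.2784, 0.5592, 0.5085]
ee_rot: [0.111, -3.139, 0.001]
force: [0.5, 0.2, 0.3]
width: 0.871
gripper_force: 0.0
clock: 2.65
position: [0.5033, 0.0925, 0.5073]
ee_rot: [0.108, -3.14, -0.0]
force: [-0.3, -0.1, -0.9]
width: 0.869
gripper_force: 0.0
t 2.65 tcp [0.5033 0.0925 0.5073] grasp [0.5033 0.0925 0.5261] w 0.869 gf 0.0 F [-0.3 -0.1 -0.9]
q [-0.488  0.151  0.254  1.243 -0.039  1.752  1.395] 
M
 [[-0.998 -0.069 -0.   ]
 [-0.069  0.998  0.   ]
 [ 0.     0.    -1.   ]]
lean 0.0 az z 175.2 az y 93.9 yz 0.0
```

```bash
python3 -m creep '[[0,-0.8,-1,0,0.87],[0,-0.7,-1,0,0.87],[0,0,-1,0,0.87],[0,0,-1,0,0.87],[0,0,-1,0,0.87],[0,0,-1,0,0.87],[0,0,-1,0,0.87],[0,0,-1,0,0.87]]' ; python3 st.py
```

```text
clock: 3.65
position: [0.477, 0.0317, 0.683]
ee_rot: [-0.102, 2.969, 0.011]
force: [-0.4, 0.4, 0.4]
width: 0.872
gripper_force: 0.0
t 3.65 tcp [0.477  0.0317 0.683 ] grasp [0.4738 0.0314 0.7015] w 0.872 gf 0.0 F [-0.4  0.4  0.4]
q [-0.882  0.085  0.843  0.91  -0.076  2.002  1.555] 
M
 [[-0.983 -0.069  0.17 ]
 [-0.067  0.998  0.013]
 [-0.17   0.002 -0.985]]
lean 9.8 az z 4.5 az y 93.9 yz 0.002
```

The limit does lean the tool, and in the right direction. I'll continue.

```bash
python3 -m creep '[[0,0,-1,0,0.87],[0,0,-1,0,0.87],[0,0,-1,0,0.87],[0,0,-1,0,0.87],[0,0,-1,0,0.87],[0,0,-1,0,0.87],[0,0,-1,0,0.87],[0,0,-1,0,0.87]]' ; python3 st.py
```

```text
clock: 4.65
position: [0.431, 0.0225, 0.7589]
ee_rot: [-0.098, 2.795, 0.042]
force: [0.1, -0.7, 0.3]
width: 0.866
gripper_force: 0.0
t 4.65 tcp [0.431  0.0225 0.7589] grasp [0.4247 0.0218 0.7766] w 0.866 gf 0.0 F [ 0.1 -0.7  0.3]
q [-0.024 -0.009 -0.171  0.803  0.026  2.002  1.461] 
M
 [[-0.939 -0.073  0.336]
 [-0.063  0.997  0.041]
 [-0.338  0.017 -0.941]]
lean 19.8 az z 6.9 az y 94.2 yz 0.017
```

```bash
python3 -m creep '[[-0.6,0,-1,0,0.87],[-0.6,0,-1,0,0.87],[-0.6,0,-1,0,0.87],[-0.6,0,-1,0,0.87],[-0.6,0,-1,0,0.87],[-0.6,0,-1,0,0.87],[-0.6,0,-1,0,0.87],[-0.6,0,-1,0,0.87]]' ; python3 st.py
```

```text
clock: 5.65
position: [0.4687, 0.0147, 0.888]
ee_rot: [-0.089, 2.505, 0.081]
force: [-0.1, 0.0, 0.0]
width: 0.87
gripper_force: 0.0
t 5.65 tcp [0.4687 0.0147 0.888 ] grasp [0.4577 0.0132 0.9032] w 0.87 gf 0.0 F [-0.1  0.   0. ]
q [-0.727  0.015  0.635  0.491 -0.034  2.002  1.522] 
M
 [[-0.804 -0.083  0.589]
 [-0.045  0.996  0.079]
 [-0.594  0.037 -0.804]]
lean 36.5 az z 7.6 az y 94.8 yz 0.037
```

```bash
python3 -m creep '[[-0.8,0.3,-0.8,0,0.87],[-0.8,0.3,-0.8,0,0.87],[-0.8,0.3,-0.8,0,0.87],[-0.8,0.3,-0.8,0,0.87],[-0.8,0.3,-0.8,0,0.87],[-0.8,0.3,-0.8,0,0.87]]' ; python3 st.py
```

```text
clock: 6.4
position: [0.473, 0.0761, 0.9758]
ee_rot: [-0.081, 2.298, 0.1]
force: [-0.1, -0.4, -0.3]
width: 0.87
gripper_force: 0.0
t 6.4 tcp [0.473  0.0761 0.9758] grasp [0.4591 0.0742 0.9883] w 0.87 gf 0.0 F [-0.1 -0.4 -0.3]
q [-0.99   0.098  1.046  0.235 -0.216  2.002  1.478] 
M
 [[-0.666 -0.091  0.741]
 [-0.026  0.995  0.098]
 [-0.746  0.046 -0.664]]
lean 48.4 az z 7.6 az y 95.2 yz 0.046
```

```bash
python3 -m creep '[[-0.9,0.9,-0.6,0,0.87],[-0.9,0.9,-0.6,0,0.87],[-0.9,0.9,-0.6,0,0.87],[-0.9,0.9,-0.6,0,0.87]]' ; python3 st.py
```

```text
clock: 6.9
position: [0.466, 0.1779, 1.0078]
ee_rot: [-0.079, 2.196, 0.114]
force: [-0.1, -0.8, 0.1]
width: 0.875
gripper_force: 0.0
t 6.9 tcp [0.466  0.1779 1.0078] grasp [0.4509 0.1758 1.0188] w 0.875 gf 0.0 F [-0.1 -0.8  0.1]
q [-1.116  0.181  0.9    0.085 -0.014  2.002  1.334] 
M
 [[-0.587 -0.098  0.804]
 [-0.015  0.994  0.111]
 [-0.809  0.053 -0.585]]
lean 54.2 az z 7.8 az y 95.6 yz 0.053
```

```bash
python3 -m creep '[[-1,-0.9,-0.5,0,0.87],[-1,-0.9,-0.5,0,0.87],[-1,-0.9,-0.5,0,0.87],[-1,-0.9,-0.5,0,0.87]]' ; python3 st.py
```

```text
clock: 7.4
position: [0.48, 0.1281, 1.0144]
ee_rot: [-0.085, 2.184, 0.115]
force: [-0.2, 0.4, -0.1]
width: 0.871
gripper_force: 0.0
t 7.4 tcp [0.48   0.1281 1.0144] grasp [0.4648 0.1259 1.0252] w 0.871 gf 0.0 F [-0.2  0.4 -0.1]
q [-0.739  0.14  -0.166  0.083  0.69   2.002  1.358] 
M
 [[-0.577 -0.104  0.81 ]
 [-0.018  0.993  0.115]
 [-0.816  0.051 -0.575]]
lean 54.9 az z 8.0 az y 96.0 yz 0.051
```

```bash
python3 -m creep '[[0.25,-1,0,-0.1,0.87],[0.25,-1,0,-0.1,0.87],[0.25,-1,0,-0.1,0.87],[0.25,-1,0,-0.1,0.87],[0.25,-1,0,-0.1,0.87],[0.25,-1,0,-0.1,0.87],[0.25,-1,0,-0.1,0.87],[0.25,-1,0,-0.1,0.87],[0.25,-1,0,-0.1,0.87],[0.25,-1,0,0,0.87],[0.25,-1,0,0,0.87],[0.25,-1,0,0,0.87]]' ; python3 st.py;  python3 -m creep '[[-1,-0.7,-0.6,0,0.87],[-1,-0.7,-0.6,0,0.87],[-1,-0.7,-0.6,0,0.87],[-1,-0.7,-0.6,0,0.87]]' ; python3 st.py
```

```text
clock: 8.9
position: [0.4781, -0.3227, 0.9212]
ee_rot: [-0.159, 2.177, 0.071]
force: [1.4, 0.6, 0.3]
width: 0.871
gripper_force: 0.0
t 8.9 tcp [ 0.4781 -0.3227  0.9212] grasp [ 0.4629 -0.3248  0.932 ] w 0.871 gf 0.0 F [1.4 0.6 0.3]
q [ 0.657  0.237  0.782  0.5   -1.276  1.909  2.298] 
M
 [[-0.567 -0.141  0.811]
 [-0.088  0.99   0.11 ]
 [-0.819 -0.009 -0.574]]
lean 55.0 az z 7.7 az y 98.1 yz -0.009
clock: 9.4
position: [0.4392, -0.343, 0.9441]
ee_rot: [-0.159, 2.187, 0.055]
force: [-0.8, 0.7, -0.2]
width: 0.869
gripper_force: 0.0
t 9.4 tcp [ 0.4392 -0.343   0.9441] grasp [ 0.424  -0.3448  0.955 ] w 0.869 gf 0.0 F [-0.8  0.7 -0.2]
q [ 1.102  0.385  0.341  0.083 -1.318  2.002  2.087] 
M
 [[-0.575 -0.135  0.807]
 [-0.094  0.991  0.099]
 [-0.813 -0.019 -0.582]]
lean 54.4 az z 7.0 az y 97.8 yz -0.019
```

```bash
python3 -m creep '[[-0.7,-1,-0.6,0,0.87],[-0.7,-1,-0.6,0,0.87],[-0.7,-1,-0.6,0,0.87],[-0.7,-1,-0.6,0,0.87],[-0.7,-1,-0.6,0,0.87],[-0.7,-1,-0.6,0,0.87]]' ; python3 st.py
python3 - <<'E'
from h import *
# yaw of the tins: long edges of the cream top, jar, canister (top camera, arm out of the way)
t=grab('top'); P=cloud(t); z=P[...,2]; v,u=np.mgrid[:384,:512]
m=(z>.155)&(z<.175)&(u>225)&(u<275)&(v>135)&(v<195)
q=P[m][:,:2]
# left/right edge fit per image row
L=[];Rr=[]
for r in range(140,195):
    k=np.where(m[r])[0]
    if len(k)>9: L.append(P[r,k[0],:2]);Rr.append(P[r,k[-1],:2])
for e in(L,Rr):
    e=np.array(e); f=np.polyfit(e[:,0],e[:,1],1); res=abs(np.polyval(f,e[:,0])-e[:,1]); g=res<.003; f=np.polyfit(e[g,0],e[g,1],1); print(len(e),g.sum(),'yaw',np.degrees(np.arctan(f[0])),'y at .62',np.polyval(f,.62))
print('x range',q[:,0].min(),q[:,0].max())
m=(z>.11)&(z<.14)&(u>270)&(u<320)&(v>140)&(v<190); print('canister',cv2.minEnclosingCircle(P[m][:,:2].astype(np.float32)))
E
```

```text
clock: 10.15
position: [0.3584, -0.4424, 0.9318]
ee_rot: [-0.133, 2.126, 0.009]
force: [0.1, 1.0, 0.5]
width: 0.869
gripper_force: 0.0
t 10.15 tcp [ 0.3584 -0.4424  0.9318] grasp [ 0.3425 -0.4436  0.9418] w 0.869 gf 0.0 F [0.1 1.  0.5]
q [ 1.391  0.456  0.145  0.083 -1.318  2.002  2.223] 
M
 [[-0.525 -0.099  0.845]
 [-0.092  0.994  0.059]
 [-0.846 -0.047 -0.531]]
lean 57.9 az z 4.0 az y 95.7 yz -0.047
28 26 yaw 3.252950885757254 y at .62 0.05405963382470835
28 26 yaw 4.774593065499647 y at .62 -0.008806479312345461
x range 0.5665794312463734 0.6773353460983574
canister ((0.6256482601165771, -0.12155494093894958), 0.05818219110369682)
```

The tool now leans 58° at azimuth 4.0°, and the tins' yaw is about 4°. Next I'll level the closing axis and travel to the front of the stack.

```bash
cat > go.py <<'E'
import sys
from h import *
# target grasp point -> total shift in tool units, rows needed
g=np.array([float(a) for a in sys.argv[1:4]]); turn=float(sys.argv[4]) if len(sys.argv)>4 else 0
s=readout.observe(); M=(R.from_rotvec(s['ee_rot'])*R.from_rotvec([0,0,np.radians(4*turn)])).as_matrix()
d=M.T@(g-(np.array(s['position'])+M[:,2]*arm.tcp_to_grasp))/.04; n=int(np.ceil(abs(d).max()))
print('now',(np.array(s['position'])+M[:,2]*arm.tcp_to_grasp).round(4),'total units',d.round(2),'rows',n,'each',(d/max(n,1)).round(3))
E
python3 -m creep '[[0,0,0,0.8,0.87]]'; python3 go.py 0.43 0.009 0.22; python3 st.py
```

```text
clock: 10.32
position: [0.3585, -0.4429, 0.9315]
ee_rot: [-0.071, 2.13, 0.043]
force: [-0.5, -0.2, -0.2]
width: 0.872
gripper_force: 0.0
now [ 0.3426 -0.444   0.9415] total units [13.74 11.1  12.09] rows 14 each [0.982 0.793 0.864]
t 10.325 tcp [ 0.3585 -0.4429  0.9315] grasp [ 0.3426 -0.444   0.9415] w 0.872 gf 0.0 F [-0.5 -0.2 -0.2]
q [ 1.391  0.456  0.146  0.083 -1.318  2.002  2.165] 
M
 [[-0.53  -0.068  0.845]
 [-0.034  0.998  0.059]
 [-0.847  0.003 -0.531]]
lean 57.9 az z 4.0 az y 93.9 yz 0.003
```

```bash
python3 -m creep '[[0.77,0.62,0.67,0,0.87],[0.77,0.62,0.67,0,0.87],[0.77,0.62,0.67,0,0.87],[0.77,0.62,0.67,0,0.87],[0.77,0.62,0.67,0,0.87],[0.77,0.62,0.67,0,0.87],[0.77,0.62,0.67,0,0.87],[0.77,0.62,0.67,0,0.87],[0.77,0.62,0.67,0,0.87],[0.77,0.62,0.67,0,0.87]]'; python3 st.py; python3 go.py 0.43 0.009 0.22
```

```text
clock: 11.58
position: [0.4122, -0.2266, 0.5986]
ee_rot: [-0.068, 2.121, 0.039]
force: [1.2, -0.2, 0.6]
width: 0.87
gripper_force: 0.0
t 11.575 tcp [ 0.4122 -0.2266  0.5986] grasp [ 0.3962 -0.2276  0.6085] w 0.87 gf 0.0 F [ 1.2 -0.2  0.6]
q [ 0.605 -0.376  0.269  1.897 -0.8    1.054  2.73 ] 
M
 [[-0.522 -0.064  0.85 ]
 [-0.033  0.998  0.055]
 [-0.852  0.001 -0.524]]
lean 58.4 az z 3.7 az y 93.7 yz 0.001
now [ 0.3962 -0.2276  0.6085] total units [7.64 5.84 6.13] rows 8 each [0.955 0.73  0.766]
```

```bash
python3 -m creep '[[0.6,0.58,0.4,0,0.87],[0.6,0.58,0.4,0,0.87],[0.6,0.58,0.4,0,0.87],[0.6,0.58,0.4,0,0.87],[0.6,0.58,0.4,0,0.87],[0.6,0.58,0.4,0,0.87],[0.6,0.58,0.4,0,0.87],[0.6,0.58,0.4,0,0.87],[0.6,0.58,0.4,0,0.87],[0.6,0.58,0.4,0,0.87]]'; python3 st.py; python3 go.py 0.43 0.009 0.22
```

```text
clock: 12.82
position: [0.4441, -0.0109, 0.3239]
ee_rot: [-0.06, 2.18, 0.073]
force: [12.2, -37.8, 8.2]
width: 0.871
gripper_force: 0.0
t 12.825 tcp [ 0.4441 -0.0109  0.3239] grasp [ 0.4287 -0.0123  0.3347] w 0.871 gf 0.0 F [ 12.2 -37.8   8.2]
q [ 0.11  -0.436 -0.114  2.57  -1.194  0.117  2.742] 
M
 [[-0.573 -0.07   0.817]
 [-0.015  0.997  0.075]
 [-0.819  0.03  -0.572]]
lean 55.1 az z 5.3 az y 94.0 yz 0.03
now [ 0.4287 -0.0123  0.3347] total units [2.32 0.44 1.71] rows 3 each [0.774 0.147 0.569]
```

```bash
python3 - <<'E'
from h import *
a=grab('side')['pixels']; b=grab('top')['pixels']
cv2.imwrite('pics/both1.png',np.hstack([cv2.resize(a,(400,300)),cv2.resize(b,(400,300))]))
print(readout.observe()['force'])
E
```

```text
[ 1.22357746 -0.31938328  0.03806856]
```

View pics/both1.png

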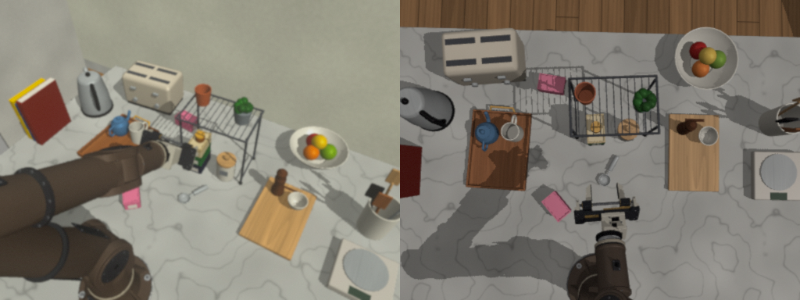

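The top picture shows the gripper clear in front of the stack at about (605,205), and nothing has been touched. The arm is folded against its joint limits, so I'll go forward and down into easier reach.

```bash
python3 -m creep '[[-0.4,0.1,0.6,-0.13,0.87],[-0.4,0.1,0.6,-0.13,0.87],[-0.3,0.1,0.5,-0.13,0.87],[0,0.1,0.5,-0.13,0.87],[0,0,0,0,0.87]]'; python3 st.py; python3 go.py 0.5 0.013 0.2
```

```text
clock: 13.55
position: [0.5308, 0.0091, 0.3366]
ee_rot: [-0.097, 2.218, 0.05]
force: [-0.7, 0.5, 0.8]
width: 0.868
gripper_force: 0.0
t 13.55 tcp [0.5308 0.0091 0.3366] grasp [0.5159 0.0078 0.3479] w 0.868 gf 0.0 F [-0.7  0.5  0.8]
q [ 0.367 -0.236 -0.397  2.391 -1.206  0.118  2.742] 
M
 [[-0.602 -0.088  0.794]
 [-0.052  0.996  0.071]
 [-0.797  0.002 -0.604]]
lean 52.8 az z 5.1 az y 95.0 yz 0.002
now [0.5159 0.0078 0.3479] total units [3.18 0.16 1.93] rows 4 each [0.795 0.04  0.482]
```

```bash
cat > kin.py <<'E'
import numpy as np
from scipy.spatial.transform import Rotation as R
from scipy.optimize import least_squares
D=[([-1.212,.434,.025,1.573,-.012,1.134,-.075],[.2783,.559,.2027]),
([-.488,.151,.254,1.243,-.039,1.752,1.395],[.5033,.0925,.5073]),
([-.882,.085,.843,.91,-.076,2.002,1.555],[.477,.0317,.683]),
([-.024,-.009,-.171,.803,.026,2.002,1.461],[.431,.0225,.7589]),
([-.727,.015,.635,.491,-.034,2.002,1.522],[.4687,.0147,.888]),
([-.99,.098,1.046,.235,-.216,2.002,1.478],[.473,.0761,.9758]),
([-1.116,.181,.9,.085,-.014,2.002,1.334],[.466,.1779,1.0078]),
([.657,.237,.782,.5,-1.276,1.909,2.298],[.4781,-.3227,.9212]),
([1.102,.385,.341,.083,-1.318,2.002,2.087],[.4392,-.343,.9441]),
([1.391,.456,.145,.083,-1.318,2.002,2.223],[.3584,-.4424,.9318]),
([.605,-.376,.269,1.897,-.8,1.054,2.73],[.4122,-.2266,.5986]),
([.11,-.436,-.114,2.57,-1.194,.117,2.742],[.4441,-.0109,.3239]),
([.367,-.236,-.397,2.391,-1.206,.118,2.742],[.5308,.0091,.3366])]
ax='zyzyzyz'
def fk(q,k):
    # k: h,a,b,c heights; x offsets: base->1? , elbow e1,e2 , wrist w ; base yaw k[8], tool yaw k[9]
    L=[[0,0,k[0]],[0,0,0],[k[4],0,k[1]],[k[5],0,0],[0,0,k[2]],[0,0,0],[k[6],k[7],0]]
    M=R.from_euler('z',k[8]); p=np.zeros(3)
    for i in range(7):
        if i==1: p=p+M.apply([0,0,k[0]])
        if i==3: p=p+M.apply([k[4],0,k[1]])
        if i==4: p=p+M.apply([k[5],0,0])
        if i==5: p=p+M.apply([0,0,k[2]])
        if i==6: p=p+M.apply([k[6],0,0])
        M=M*R.from_euler(ax[i],q[i])
    p=p+M.apply([0,0,k[3]]); return p,M*R.from_euler('z',k[9])
def fit():
    best=None
    for by in(0,np.pi/2,np.pi,-np.pi/2):
        f=least_squares(lambda k:np.concatenate([fk(q,k)[0]-p for q,p in D]),[.35,.4,.4,.25,0,0,0,0,by,0],loss='soft_l1',f_scale=.005)
        if best is None or f.cost<best.cost: best=f
    return best
if __name__=='__main__':
    f=fit(); k=f.x; print(k.round(4)); print([np.linalg.norm(fk(q,k)[0]-p).round(4) for q,p in D])
    print(fk(D[-1][0],k)[1].as_matrix().round(3))
E
python3 kin.py
```

```text
[ 0.3958  0.5118  0.4195  0.4463 -0.0348  0.0335  0.0395 -0.4603  0.185
  0.    ]
[np.float64(0.9917), np.float64(0.1599), np.float64(0.0822), np.float64(0.0404), np.float64(0.0354), np.float64(0.101), np.float64(0.2897), np.float64(0.6581), np.float64(0.7115), np.float64(0.8998), np.float64(0.4364), np.float64(0.0159), np.float64(0.0043)]
[[-0.096  0.601  0.793]
 [ 0.995  0.06   0.076]
 [-0.002  0.797 -0.604]]
```

```bash
cat > kin2.py <<'E'
import numpy as np, itertools
from kin import D,R,least_squares
def fk(q,k,s):
    M=R.from_euler('z',k[0]); p=np.zeros(3); o=np.reshape(k[2:17],(5,3))
    sg=[s[0],1,s[1],1,s[2],1,s[3]]; idx={1:0,3:1,4:2,5:3,6:4}
    for i in range(7):
        if i in idx: p=p+M.apply(o[idx[i]])
        M=M*R.from_euler('zyzyzyz'[i],sg[i]*q[i])
    return p+M.apply([0,0,k[17]]),M*R.from_euler('z',k[1])
k0=np.zeros(18); k0[4]=.35;k0[7]=.4;k0[13]=.4;k0[17]=.25
def res(k,s): return np.concatenate([np.r_[fk(q,k,s)[0]-p for q,p in D],1e-3*k])if 0 else np.concatenate([fk(q,k,s)[0]-p for q,p in D]+[2e-3*(k-k0)])
if __name__=='__main__':
    B=[]
    for s in itertools.product((1,-1),repeat=3):
      s=s+(-1,)
      for by in(0,.5,-.5): 
        x=k0.copy();x[0]=by; f=least_squares(res,x,args=(s,),max_nfev=60); B.append((f.cost,s,f.x))
    B.sort(key=lambda b:b[0])
    for b in B[:3]: print(b[0],b[1],b[2].round(3))
    c,s,k=B[0]; print([np.linalg.norm(fk(q,k,s)[0]-p).round(4) for q,p in D]); np.savez('kin.npz',k=k,s=s)
    print(fk(D[-1][0],k,s)[1].as_matrix().round(3))
E
python3 kin2.py
```

```text
File "kin2.py", line 11
    def res(k,s): return np.concatenate([np.r_[fk(q,k,s)[0]-p for q,p in D],1e-3*k])if 0 else np.concatenate([fk(q,k,s)[0]-p for q,p in D]+[2e-3*(k-k0)])
                                         ^^^^^^^^^^^^^^^^^^^^^^^^^^^^^^^^^^
SyntaxError: invalid syntax. Perhaps you forgot a comma?
```

```bash
sed -i 's/^def res.*/def res(k,s): return np.concatenate([fk(q,k,s)[0]-p for q,p in D]+[2e-3*(k-k0)])/' kin2.py; python3 kin2.py
```

```text
1.0514719236434352e-06 (-1, -1, -1, -1) [-0.001 -0.     0.    -0.036  0.272 -0.    -0.008  0.557  0.    -0.008
  0.014  0.     0.     0.414  0.     0.     0.072  0.322]
1.05147192364728e-06 (-1, -1, -1, -1) [-0.001  0.     0.    -0.036  0.272 -0.    -0.008  0.557  0.    -0.008
  0.014  0.     0.     0.414  0.     0.     0.072  0.322]
1.0514719236494955e-06 (-1, -1, -1, -1) [-0.001  0.     0.    -0.036  0.272 -0.    -0.008  0.557  0.    -0.008
  0.014  0.     0.     0.414  0.     0.     0.072  0.322]
[np.float64(0.0009), np.float64(0.0003), np.float64(0.0002), np.float64(0.0002), np.float64(0.0006), np.float64(0.0001), np.float64(0.0002), np.float64(0.0003), np.float64(0.0001), np.float64(0.0003), np.float64(0.0004), np.float64(0.0004), np.float64(0.0002)]
[[ 0.087 -0.602  0.794]
 [-0.996 -0.051  0.07 ]
 [-0.002 -0.797 -0.604]]
```

```bash
cat > ik.py <<'E'
from kin2 import *
z=np.load('kin.npz'); K=z['k']; K[1]=np.pi/2; S=z['s']
lo=np.array([-2.62,-.44,-1.27,.08,-1.32,.12,-2.74])+.03; hi=np.array([2.62,2.09,1.32,2.57,4.46,2,2.74])-.03
def pose(g,lean,az,flip=0):
    M=R.from_euler('z',np.radians(az))*R.from_euler('y',-np.radians(lean))*R.from_matrix([[-1,0,0],[0,1,0],[0,0,-1]])
    if flip: M=M*R.from_euler('z',np.pi)
    return np.array(g)+.0188*M.as_matrix()[:,2],M
def ik(g,lean,az,q0,flip=0):
    p,M=pose(g,lean,az,flip)
    f=least_squares(lambda q:np.r_[(fk(q,K,S)[0]-p)*5,(M.inv()*fk(q,K,S)[1]).as_rotvec(),1e-3*(q-q0)],np.clip(q0,lo+.01,hi-.01),bounds=(lo,hi),max_nfev=60)
    return f.x,np.linalg.norm(f.fun[:6])
if __name__=='__main__':
    rng=np.random.default_rng(0)
    for nm,g in dict(cream=(.603,.021,.143),green=(.603,.021,.09),pre=(.48,.013,.2),tray=(.46,.42,.05),board=(.46,-.388,.06)).items():
      for th in(45,55,65):
        sol=[]
        for i in range(14):
            for fl in (0,1):
                x,e=ik(g,th,4,rng.uniform(lo,hi),fl)
                if e<.01: sol.append((fl,tuple(x.round(1))))
        print(nm,th,len(sol),sol[:4])
    p,M=pose((.6,0,.1),55,4); print(M.as_matrix().round(2))
E
timeout 500 python3 ik.py
```

```text
cream 45 11 [(1, (np.float64(0.0), np.float64(0.3), np.float64(-0.2), np.float64(2.4), np.float64(2.8), np.float64(0.4), np.float64(1.9))), (1, (np.float64(-1.0), np.float64(0.7), np.float64(1.3), np.float64(2.5), np.float64(4.1), np.float64(0.8), np.float64(0.5))), (0, (np.float64(0.7), np.float64(0.6), np.float64(-1.2), np.float64(2.4), np.float64(2.1), np.float64(0.7), np.float64(-0.5))), (1, (np.float64(0.1), np.float64(0.3), np.float64(-0.3), np.float64(2.4), np.float64(2.7), np.float64(0.4), np.float64(1.9)))]
cream 55 16 [(0, (np.float64(0.2), np.float64(0.5), np.float64(-0.5), np.float64(2.5), np.float64(2.8), np.float64(0.8), np.float64(-1.3))), (1, (np.float64(0.2), np.float64(0.5), np.float64(-0.5), np.float64(2.5), np.float64(2.8), np.float64(0.8), np.float64(1.9))), (0, (np.float64(0.7), np.float64(0.7), np.float64(-1.1), np.float64(2.5), np.float64(2.5), np.float64(1.0), np.float64(-0.8))), (0, (np.float64(0.7), np.float64(0.7), np.float64(-1.2), np.float64(2.5), np.float64(2.5), np.float64(1.0), np.float64(-0.7)))]
cream 65 0 []
green 45 10 [(0, (np.float64(0.3), np.fl
[... 4068 characters left out ...]
4(1.8), np.float64(1.0), np.float64(-1.0), np.float64(2.2), np.float64(4.1), np.float64(0.2), np.float64(-1.3)))]
board 65 15 [(1, (np.float64(1.3), np.float64(0.8), np.float64(-0.2), np.float64(2.3), np.float64(4.4), np.float64(1.0), np.float64(1.6))), (0, (np.float64(1.2), np.float64(0.8), np.float64(-0.1), np.float64(2.3), np.float64(4.4), np.float64(1.1), np.float64(-1.6))), (0, (np.float64(0.6), np.float64(1.1), np.float64(0.8), np.float64(2.3), np.float64(4.3), np.float64(1.8), np.float64(-1.8))), (0, (np.float64(1.2), np.float64(0.8), np.float64(-0.0), np.float64(2.3), np.float64(4.4), np.float64(1.1), np.float64(-1.6)))]
[[-0.57 -0.07  0.82]
 [-0.04  1.    0.06]
 [-0.82  0.   -0.57]]
```

```bash
cat > sim.py <<'E'
from ik import *
def run(q,wps,lean,az,verbose=1):
    g=None; worst=0
    x,M=fk(q,K,S); g=x-.0188*M.as_matrix()[:,2]
    for w in wps:
        w=np.array(w); n=max(1,int(np.ceil(np.linalg.norm(w-g)/.035)))
        e=0; ml=0
        for i in range(1,n+1):
            qn,err=ik(g+(w-g)*i/n,lean,az,q); e=max(e,err); ml=max(ml,abs(qn-q).max()); q=qn
        if verbose: print(w,'rows',n,'maxerr',e.round(3),'maxdq/row',ml.round(2),q.round(2))
        g=w
    return q
if __name__=='__main__':
    q=np.array([.367,-.236,-.397,2.391,-1.206,.118,2.742])
    for L in(53,48):
        print('A',L); run(q,[(.45,.0,.6),(.45,.0,.85),(.42,.35,.8),(.42,.4,.35),(.45,.2,.3),(.515,.013,.18),(.603,.021,.143),(.603,.021,.09)],L,4.5)
        print('B',L); run(q,[(.45,.2,.5),(.42,.4,.4),(.45,.2,.3),(.515,.013,.18),(.603,.021,.143),(.603,.021,.09)],L,4.5)
E
timeout 500 python3 sim.py
```

```text
A 53
[0.45 0.   0.6 ] rows 8 maxerr 0.129 maxdq/row 0.41 [ 0.36 -0.41 -0.2   1.8  -0.35  0.96  1.9 ]
[0.45 0.   0.85] rows 8 maxerr 0.113 maxdq/row 0.11 [ 0.33 -0.31 -0.2   1.19 -0.22  1.35  1.7 ]
[0.42 0.35 0.8 ] rows 11 maxerr 0.0 maxdq/row 0.1 [ 0.83 -0.41 -1.19  1.09 -0.04  1.33  1.13]
[0.42 0.4  0.35] rows 13 maxerr 0.25 maxdq/row 1.19 [-0.46  0.22 -1.06  2.06  1.25  1.22 -0.48]
[0.45 0.2  0.3 ] rows 6 maxerr 0.0 maxdq/row 0.11 [-0.15 -0.11 -0.81  2.44  1.4   0.61 -0.48]
[0.515 0.013 0.18 ] rows 7 maxerr 0.09 maxdq/row 0.74 [ 0.92  0.34 -1.24  2.54  2.39  0.54 -0.79]
[0.603 0.021 0.143] rows 3 maxerr 0.046 maxdq/row 0.2 [ 0.7   0.66 -1.14  2.48  2.43  0.9  -0.7 ]
[0.603 0.021 0.09 ] rows 2 maxerr 0.0 maxdq/row 0.09 [ 0.63  0.83 -1.07  2.51  2.53  1.07 -0.73]
B 53
[0.45 0.2  0.5 ] rows 8 maxerr 0.0 maxdq/row 0.57 [ 0.07 -0.41 -0.67  2.05  0.35  0.64  0.79]
[0.42 0.4  0.4 ] rows 7 maxerr 0.0 maxdq/row 0.45 [-0.29  0.19 -1.22  1.97  1.2   1.25 -0.35]
[0.45 0.2  0.3 ] rows 7 maxerr 0.0 maxdq/row 0.11 [ 0.01 -0.12 -0.94  2.43  1.41  0.57 -0.48]
[0.515 0.013 0.18 ] rows 7 maxerr 0.09 
[... 906 characters left out ...]
2.42  2.32  0.7  -0.65]
[0.603 0.021 0.09 ] rows 2 maxerr 0.0 maxdq/row 0.09 [ 0.62  0.72 -1.03  2.45  2.43  0.88 -0.69]
B 48
[0.45 0.2  0.5 ] rows 8 maxerr 0.0 maxdq/row 0.46 [ 0.25 -0.41 -0.74  1.97  0.11  0.71  1.04]
[0.42 0.4  0.4 ] rows 7 maxerr 0.0 maxdq/row 0.51 [-0.23  0.18 -1.22  1.92  1.09  1.21 -0.22]
[0.45 0.2  0.3 ] rows 7 maxerr 0.0 maxdq/row 0.12 [ 0.08 -0.15 -0.91  2.36  1.13  0.49 -0.15]
[0.515 0.013 0.18 ] rows 7 maxerr 0.017 maxdq/row 0.51 [ 0.92  0.32 -1.24  2.54  2.33  0.52 -0.76]
[0.603 0.021 0.143] rows 3 maxerr 0.0 maxdq/row 0.11 [ 0.68  0.56 -1.08  2.42  2.32  0.7  -0.65]
[0.603 0.021 0.09 ] rows 2 maxerr 0.0 maxdq/row 0.09 [ 0.62  0.72 -1.03  2.45  2.43  0.88 -0.69]
```

```bash
cat >> sim.py <<'E'
    print('carry'); q1=np.array([.68,.56,-1.08,2.42,2.32,.7,-.65])
    for nm,b in dict(board=[(.515,-.15,.25),(.47,-.388,.2),(.47,-.388,.06)],tray=[(.515,.2,.25),(.46,.42,.2),(.46,.42,.05)]).items():
        print(nm); run(q1,[(.603,.021,.165),(.515,.015,.165)]+b+b[::-1][1:]+[(.515,.015,.165),(.603,.021,.165)],48,4.5)
E
timeout 500 python3 sim.py|sed -n '/carry/,$p'; python3 go.py 0.45 0.2 0.5
```

```text
carry
board
[0.603 0.021 0.165] rows 1 maxerr 0.0 maxdq/row 0.08 [ 0.71  0.49 -1.09  2.4   2.28  0.62 -0.63]
[0.515 0.015 0.165] rows 3 maxerr 0.036 maxdq/row 0.08 [ 0.88  0.38 -1.24  2.54  2.28  0.58 -0.7 ]
[ 0.515 -0.15   0.25 ] rows 6 maxerr 0.016 maxdq/row 0.65 [ 1.61  0.2  -1.24  2.37  4.43  0.2  -2.41]
[ 0.47  -0.388  0.2  ] rows 8 maxerr 0.151 maxdq/row 0.08 [ 1.81  0.6  -1.1   2.24  4.43  0.15 -1.9 ]
[ 0.47  -0.388  0.06 ] rows 4 maxerr 0.112 maxdq/row 0.07 [ 1.65  0.83 -0.89  2.18  4.43  0.15 -1.72]
[ 0.47  -0.388  0.2  ] rows 4 maxerr 0.151 maxdq/row 0.07 [ 1.81  0.6  -1.1   2.24  4.43  0.15 -1.9 ]
[ 0.515 -0.15   0.25 ] rows 8 maxerr 0.128 maxdq/row 0.08 [ 1.61  0.2  -1.24  2.37  4.43  0.2  -2.41]
[0.515 0.015 0.165] rows 6 maxerr 0.036 maxdq/row 0.6 [ 0.88  0.38 -1.24  2.54  2.28  0.58 -0.7 ]
[0.603 0.021 0.165] rows 3 maxerr 0.0 maxdq/row 0.08 [ 0.73  0.51 -1.12  2.4   2.26  0.63 -0.6 ]
tray
[0.603 0.021 0.165] rows 1 maxerr 0.0 maxdq/row 0.08 [ 0.71  0.49 -1.09  2.4   2.28  0.62 -0.63]
[0.515 0.015 0.165] rows 3 maxerr 0.036 maxdq/row 0.08 [ 0.88  0.38 -1.24  2.54  2.28  0.58 -0.7 ]
[0.515 0.2   0.25 ] rows 6 maxerr 0.016 maxdq/row 0.14 [ 0.34  0.21 -1.24  2.35  1.59  0.72 -0.49]
[0.46 0.42 0.2 ] rows 7 maxerr 0.0 maxdq/row 0.14 [-0.44  0.59 -1.11  2.12  1.52  1.32 -0.73]
[0.46 0.42 0.05] rows 5 maxerr 0.0 maxdq/row 0.07 [-0.58  0.88 -0.95  2.21  1.79  1.41 -1.04]
[0.46 0.42 0.2 ] rows 5 maxerr 0.0 maxdq/row 0.07 [-0.44  0.6  -1.12  2.12  1.53  1.33 -0.73]
[0.515 0.2   0.25 ] rows 7 maxerr 0.0 maxdq/row 0.14 [ 0.32  0.2  -1.21  2.35  1.59  0.71 -0.49]
[0.515 0.015 0.165] rows 6 maxerr 0.036 maxdq/row 0.15 [ 0.88  0.38 -1.24  2.54  2.28  0.58 -0.7 ]
[0.603 0.021 0.165] rows 3 maxerr 0.0 maxdq/row 0.08 [ 0.73  0.51 -1.12  2.4   2.26  0.63 -0.6 ]
now [0.5159 0.0078 0.3479] total units [-2.29  4.94 -3.26] rows 5 each [-0.457  0.987 -0.653]
```

```bash
python3 -m creep '[[-0.38,0.82,-0.54,0,0.87],[-0.38,0.82,-0.54,0,0.87],[-0.38,0.82,-0.54,0,0.87],[-0.38,0.82,-0.54,0,0.87],[-0.38,0.82,-0.54,0,0.87],[-0.38,0.82,-0.54,0,0.87],[0,0,0,0,0.87]]'; python3 st.py; python3 go.py 0.42 0.4 0.4
python3 - <<'E'
from h import *
for n in('top',):
    d=load(n);P=cloud(d);z=P[...,2];v,u=np.mgrid[:384,:512]; px=d['pixels'].astype(int)
    m=(px[...,2]>px[...,1]+50)&(px[...,0]>px[...,1]+15)&(z>.02)
    for lab in range(1,cv2.connectedComponents(m.astype(np.uint8))[0]):
        k=cv2.connectedComponents(m.astype(np.uint8))[1]==lab
        if k.sum()>80: print('pink',P[k].min(0).round(3),P[k].max(0).round(3))
    print('canister top', P[np.abs(z-.125)<.01][:,:2].shape)
    m=(abs(z-.122)<.012)&(u>275)&(u<312)&(v>150)&(v<180); print(m.sum(),P[m].min(0),P[m].max(0))
E
```

```text
clock: 14.42
position: [0.48, 0.151, 0.4367]
ee_rot: [-0.124, 2.236, 0.077]
force: [0.5, 0.1, -0.5]
width: 0.871
gripper_force: 0.0
t 14.425 tcp [0.48   0.151  0.4367] grasp [0.4653 0.1492 0.4483] w 0.871 gf 0.0 F [ 0.5  0.1 -0.5]
q [ 0.282 -0.434 -0.627  2.178 -0.049  0.438  1.298] 
M
 [[-0.616 -0.116  0.779]
 [-0.062  0.993  0.099]
 [-0.786  0.012 -0.619]]
lean 51.8 az z 7.2 az y 96.7 yz 0.012
now [0.4653 0.1492 0.4483] total units [1.25 6.34 0.48] rows 7 each [0.179 0.906 0.069]
pink [0.809 0.202 0.048] [0.849 0.257 0.064]
pink [0.779 0.175 0.05 ] [0.812 0.246 0.064]
pink [0.262 0.02  0.047] [0.483 0.228 1.364]
canister top (1386, 2)
182 [ 0.58836456 -0.14597625  0.11001132] [ 0.66782776 -0.0641151   0.1295037 ]
```

```bash
python3 -m creep '[[0.16,0.8,0.06,0,0.87],[0.16,0.8,0.06,0,0.87],[0.16,0.8,0.06,0,0.87],[0.16,0.8,0.06,0,0.87],[0.16,0.8,0.06,0,0.87],[0.16,0.8,0.06,0,0.87],[0.16,0.8,0.06,0,0.87],[0.16,0.8,0.06,0,0.87]]'; python3 st.py; python3 go.py 0.46 0.2 0.28
```

```text
clock: 15.42
position: [0.4155, 0.3565, 0.4111]
ee_rot: [-0.14, 2.248, 0.118]
force: [0.2, -0.1, -0.2]
width: 0.869
gripper_force: 0.0
t 15.425 tcp [0.4155 0.3565 0.4111] grasp [0.4011 0.354  0.4229] w 0.869 gf 0.0 F [ 0.2 -0.1 -0.2]
q [ 0.469 -0.438 -1.265  2.038  0.278  0.551  0.586] 
M
 [[-0.626 -0.142  0.767]
 [-0.061  0.989  0.133]
 [-0.777  0.037 -0.628]]
lean 51.1 az z 9.9 az y 98.1 yz 0.037
now [0.4011 0.354  0.4229] total units [ 2.09 -4.15  2.86] rows 5 each [ 0.418 -0.83   0.572]
```

```bash
python3 go.py 0.48 0.38 0.28;  python3 -m creep '[[0.3,0,0.7,-0.2,0.87],[0.3,0,0.7,-0.2,0.87],[0.3,0.1,0.7,-0.2,0.87],[0.3,0.1,0.7,0,0.87],[0.3,0.1,0.7,0,0.87]]'; python3 st.py
```

```text
now [0.4011 0.354  0.4229] total units [1.5  0.23 3.84] rows 4 each [0.376 0.058 0.96 ]
clock: 16.05
position: [0.442, 0.3111, 0.3349]
ee_rot: [-0.221, 2.252, 0.165]
force: [0.6, -0.0, -0.3]
width: 0.87
gripper_force: 0.0
t 16.05 tcp [0.442  0.3111 0.3349] grasp [0.4279 0.3074 0.3468] w 0.87 gf 0.0 F [ 0.6 -0.  -0.3]
q [ 0.623 -0.438 -1.265  2.246 -0.035  0.227  1.005] 
M
 [[-0.627 -0.215  0.749]
 [-0.103  0.976  0.193]
 [-0.772  0.044 -0.634]]
lean 50.6 az z 14.5 az y 102.4 yz 0.044
```

```bash
cat > emu.py <<'E'
from ik import *
LO=np.array([-2.62,-.44,-1.27,.08,-1.32,.12,-2.74]); HI=np.array([2.62,2.09,1.32,2.57,4.46,2,2.74])
VM=np.array([2.22,2.22,3.01,3.01,3.14,3.14,3.14])*.7/8
def jac(q):
    p0,M0=fk(q,K,S); J=np.zeros((6,7))
    for i in range(7):
        d=q.copy(); d[i]+=1e-5; p,M=fk(d,K,S); J[:3,i]=(p-p0)/1e-5; J[3:,i]=(M*M0.inv()).as_rotvec()/1e-5
    return J
def row(q,r,mode,w=1.0,lam=.02):
    p,M=fk(q,K,S); T=p+M.apply(np.array(r[:3])*.04); TM=M*R.from_euler('z',np.radians(4*r[3]))
    q0=q.copy()
    if mode=='dls':
        for _ in range(30):
            p,M=fk(q,K,S); e=np.r_[T-p,w*(TM*M.inv()).as_rotvec()]
            if np.linalg.norm(e)<1e-5: break
            J=jac(q); J[3:]*=w; q=np.clip(q+J.T@np.linalg.solve(J@J.T+lam**2*np.eye(6),e),LO,HI)
        dq=q-q0; s=min(1,1/max(1e-9,(abs(dq)/VM).max())); return q0+dq*s
    l=np.maximum(LO,q0-VM)-1e-6; h=np.minimum(HI,q0+VM)+1e-6
    def f(x):
        p,M=fk(x,K,S); return np.r_[T-p,w*(TM*M.inv()).as_rotvec(),lam*(x-q0)]
    return least_squares(f,np.clip(q0,l+1e-7,h-1e-7),bounds=(l,h),max_nfev=25).x
def sim(q,rows,mode,**k):
    for r in rows: q=row(q,r,mode,**k)
    return q
if __name__=='__main__':
    q0=np.array([.367,-.236,-.397,2.391,-1.206,.118,2.742])
    T=[(q0,[[-.38,.82,-.54,0]]*6,[ .282,-.434,-.627,2.178,-.049,.438,1.298]),
       (np.array([.282,-.434,-.627,2.178,-.049,.438,1.298]),[[.16,.8,.06,0]]*8,[.469,-.438,-1.265,2.038,.278,.551,.586]),
       (np.array([.469,-.438,-1.265,2.038,.278,.551,.586]),[[.3,0,.7,-.2]]*2+[[.3,.1,.7,-.2]]+[[.3,.1,.7,0]]*2,[.623,-.438,-1.265,2.246,-.035,.227,1.005]),
       (np.array([-.727,.015,.635,.491,-.034,2.002,1.522]),[[-.8,.3,-.8,0]]*6,[-.99,.098,1.046,.235,-.216,2.002,1.478]),
       (np.array([1.391,.456,.146,.083,-1.318,2.002,2.165]),[[.77,.62,.67,0]]*10,[.605,-.376,.269,1.897,-.8,1.054,2.73])]
    for mode,w,lam in(('dls',.3,.02),('dls',.3,.1),('dls',1,.1),('trf',.3,.003),('trf',.3,.03),('trf',.15,.03)):
        print(mode,w,lam)
        for q,rw,o in T: print('   ',sim(q,rw,mode,w=w,lam=lam).round(2),'obs',np.round(o,2))
E
timeout 550 python3 emu.py
```

```text
dls 0.3 0.02
    [ 0.58 -0.44 -0.77  2.07 -0.43  0.58  1.6 ] obs [ 0.28 -0.43 -0.63  2.18 -0.05  0.44  1.3 ]
    [ 0.77 -0.44 -1.27  1.99  0.11  0.5   0.69] obs [ 0.47 -0.44 -1.26  2.04  0.28  0.55  0.59]
    [ 1.11 -0.44 -1.27  2.19  0.13  0.13  0.71] obs [ 0.62 -0.44 -1.26  2.25 -0.04  0.23  1.  ]
    [ 0.44  0.42  0.56  0.1  -1.25  2.    1.  ] obs [-0.99  0.1   1.05  0.24 -0.22  2.    1.48]
    [ 0.73 -0.37  0.17  1.94 -0.87  1.06  2.74] obs [ 0.6  -0.38  0.27  1.9  -0.8   1.05  2.73]
dls 0.3 0.1
    [ 0.6  -0.44 -0.77  2.07 -0.47  0.59  1.65] obs [ 0.28 -0.43 -0.63  2.18 -0.05  0.44  1.3 ]
    [ 0.72 -0.44 -1.27  2.    0.08  0.49  0.73] obs [ 0.47 -0.44 -1.26  2.04  0.28  0.55  0.59]
    [ 0.99 -0.43 -1.27  2.21  0.14  0.13  0.74] obs [ 0.62 -0.44 -1.26  2.25 -0.04  0.23  1.  ]
    [-0.79  0.1   0.88  0.08 -0.25  1.88  1.45] obs [-0.99  0.1   1.05  0.24 -0.22  2.    1.48]
    [ 0.82 -0.36  0.12  1.93 -0.89  1.09  2.74] obs [ 0.6  -0.38  0.27  1.9  -0.8   1.05  2.73]
dls 1 0.1
    [ 0.6  -0.44 -0.78  2.07 -0.45  0.58  1.62] obs [ 0.28 -0.43 -0.63  2.18 -0.05  0.44  1.3 ]
    [ 0.7
[... 1155 characters left out ...]
4  0.23  1.  ]
    [-0.92  0.07  0.78  0.08 -0.03  1.95  1.45] obs [-0.99  0.1   1.05  0.24 -0.22  2.    1.48]
    [ 0.89 -0.37  0.11  1.89 -0.8   1.26  2.74] obs [ 0.6  -0.38  0.27  1.9  -0.8   1.05  2.73]
trf 0.15 0.03
    [ 0.17 -0.44 -0.36  2.21 -0.81  0.45  2.19] obs [ 0.28 -0.43 -0.63  2.18 -0.05  0.44  1.3 ]
    [ 0.54 -0.44 -1.27  2.06 -0.03  0.42  0.91] obs [ 0.47 -0.44 -1.26  2.04  0.28  0.55  0.59]
    [ 0.46 -0.01 -1.27  2.2   0.64  0.2   0.5 ] obs [ 0.62 -0.44 -1.26  2.25 -0.04  0.23  1.  ]
    [-0.96  0.02  0.71  0.08  0.04  1.83  1.46] obs [-0.99  0.1   1.05  0.24 -0.22  2.    1.48]
    [ 1.07 -0.34  0.02  1.83 -0.78  1.45  2.74] obs [ 0.6  -0.38  0.27  1.9  -0.8   1.05  2.73]
```

```bash
nproc; cat > beam.py <<'E'
from emu import *
import itertools, time, sys
from multiprocessing import Pool
def info(q):
    p,M=fk(q,K,S); m=M.as_matrix(); return p,m
_,G=pose((.5,.2,.2),48,4)
rng=np.random.default_rng(1); ST=[]
for g in((.515,.013,.18),(.5,.2,.2),(.46,.4,.2),(.46,.4,.35)):
    for i in range(8):
        q,e=ik(g,48,4,np.array([rng.uniform(-1.2,.7),.4,rng.uniform(-1.1,.3),2.3,rng.uniform(1.2,2.8),.7,-1.]))
        if e<.03 and q[4]>.8 and abs(q[2])<1.2: ST.append(q)
ST=np.array(ST)
def score(q):
    p,M=fk(q,K,S); return (abs(ST-q)*np.array([.7,1,.7,1,.7,1,.5])).sum(1).min()+2*(G.inv()*M).magnitude()
A=[a for a in itertools.product((-1,0,1),repeat=3) if any(a)]
def expand(a):
    node,w,t=a; q=node[1]; p,M=fk(q,K,S); u=M.inv().apply(np.array(w)/np.abs(M.inv().apply(w)).max()).round(2)*.9
    if abs(u).max()>1: u/=abs(u).max()
    r=list(u.round(2))+[t]
    for i in range(5):
        q=row(q,r,'dls',w=.3,lam=.05)
        p,_=fk(q,K,S)
        if p[2]<.2 or (p[0]>.56 and p[2]<.5) or p[1]<-.5 or p[1]>.65: return None
    return (score(q),q,node[2]+[(r)])
if __name__=='__main__':
    q=np.array([float(x) for x in sys.argv[1].split(',')]); B=[(score(q),q,[])]; print(len(ST),B[0][0]); t0=time.time()
    with Pool() as P:
        for d in range(7):
            C=[c for c in P.map(expand,[(b,w,t) for b in B for w in A for t in(-.5,0,.5)],chunksize=8) if c]
            C.sort(key=lambda c:c[0]); out=[]
            for c in C+B:
                if all(abs(c[1]-o[1]).sum()>.3 for o in out): out.append(c)
                if len(out)>=14: break
            B=sorted(out,key=lambda c:c[0]); p,M=fk(B[0][1],K,S); m=M.as_matrix()
            print(d,round(time.time()-t0),B[0][0].round(2),B[0][1].round(2),p.round(2),'lean',np.degrees(np.arccos(-m[2,2])).round(),'az',np.degrees(np.arctan2(m[1,2],m[0,2])).round(1),'yz',m[2,1].round(2))
            if time.time()-t0>380: break
    for r in B[0][2]: print([float(x) for x in r])
E
OMP_NUM_THREADS=1 timeout 570 python3 beam.py .623,-.438,-1.265,2.246,-.035,.227,1.005
```

```text
4
23 4.527290320999252
0 3 2.58 [-0.33 -0.44 -1.04  2.27  0.4   0.75 -0.06] [0.22 0.32 0.31] lean 43.0 az 18.0 yz 0.21
1 46 0.61 [-0.32  0.32 -1.17  1.95  1.19  1.07 -0.32] [0.43 0.48 0.31] lean 43.0 az 17.0 yz 0.09
2 59 0.63 [-0.29  0.3  -1.12  1.97  1.21  1.01 -0.28] [0.46 0.46 0.31] lean 44.0 az 16.3 yz 0.07
3 69 0.66 [-0.28  0.24 -1.26  1.95  1.05  1.2  -0.24] [0.39 0.42 0.33] lean 42.0 az 8.2 yz -0.02
4 79 0.73 [-0.32  0.34 -1.18  1.85  1.12  1.22 -0.34] [0.45 0.46 0.34] lean 42.0 az 8.2 yz 0.1
5 90 0.65 [-0.29  0.24 -1.25  1.95  1.05  1.2  -0.23] [0.39 0.42 0.33] lean 42.0 az 8.2 yz -0.02
6 103 0.63 [-0.24  0.27 -1.2   1.9   1.07  1.15 -0.32] [0.44 0.42 0.34] lean 42.0 az 8.2 yz 0.1
[0.76, 0.26, -0.9, -0.5]
[0.42, 0.9, 0.87, 0.5]
[-0.9, 0.7, 0.0, -0.5]
[0.9, -0.48, -0.0, 0.5]
[-0.9, 0.05, -0.05, -0.5]
[0.9, 0.12, 0.05, 0.5]
[-0.9, 0.05, -0.05, 0.0]
```

```bash
python3 -m creep '[[0.76,0.26,-0.9,-0.5,0.87],[0.76,0.26,-0.9,-0.5,0.87],[0.76,0.26,-0.9,-0.5,0.87],[0.76,0.26,-0.9,-0.5,0.87],[0.76,0.26,-0.9,-0.5,0.87]]'; python3 st.py;python3 -m creep '[[0.42,0.9,0.87,0.5,0.87],[0.42,0.9,0.87,0.5,0.87],[0.42,0.9,0.87,0.5,0.87],[0.42,0.9,0.87,0.5,0.87],[0.42,0.9,0.87,0.5,0.87]]'; python3 st.py
```

```text
clock: 16.68
position: [0.2531, 0.3087, 0.3272]
ee_rot: [-0.379, 2.261, 0.095]
force: [-0.6, 0.6, 0.4]
width: 0.872
gripper_force: 0.0
t 16.675 tcp [0.2531 0.3087 0.3272] grasp [0.2394 0.3051 0.3396] w 0.872 gf 0.0 F [-0.6  0.6  0.4]
q [-0.323 -0.423 -1.065  2.311  0.599  0.753  0.1  ] 
M
 [[-0.617 -0.302  0.727]
 [-0.239  0.952  0.192]
 [-0.75  -0.056 -0.659]]
lean 48.8 az z 14.8 az y 107.6 yz -0.056
clock: 17.3
position: [0.2785, 0.4222, 0.1807]
ee_rot: [-0.232, 2.316, 0.082]
force: [1.4, 0.1, 0.9]
width: 0.871
gripper_force: 0.0
t 17.3 tcp [0.2785 0.4222 0.1807] grasp [0.265  0.4198 0.1936] w 0.871 gf 0.0 F [1.4 0.1 0.9]
q [-0.83   0.482 -1.123  2.266  1.279  1.38  -0.958] 
M
 [[-0.671 -0.193  0.716]
 [-0.142  0.981  0.132]
 [-0.728 -0.013 -0.686]]
lean 46.7 az z 10.4 az y 101.1 yz -0.013
```

```bash
cat > beam2.py <<'E'
import beam
from beam import *
def score(q):
    p,M=fk(q,K,S); m=M.as_matrix(); lean=np.degrees(np.arccos(-m[2,2])); az=np.degrees(np.arctan2(m[1,2],m[0,2])); ay=np.degrees(np.arctan2(m[1,1],m[0,1]))-90
    return abs(az-4)+.3*abs(m[2,1]*57)+.7*max(0,44-lean)+.5*max(0,lean-52)+6*np.linalg.norm(p-[.5,.1,.2])+5*max(0,1-q[4])
beam.score=score
if __name__=='__main__':
    q=np.array([float(x) for x in sys.argv[1].split(',')]); B=[(score(q),q,[])]; t0=time.time()
    with Pool() as P:
        for d in range(5):
            C=[c for c in P.map(expand,[(b,w,t) for b in B for w in A for t in(-.4,0,.4)],chunksize=8) if c]
            C.sort(key=lambda c:c[0]); out=[]
            for c in C+B:
                if all(abs(c[1]-o[1]).sum()>.3 for o in out): out.append(c)
                if len(out)>=14: break
            B=sorted(out,key=lambda c:c[0])
            for b in B[:1]:
                p,M=fk(b[1],K,S); m=M.as_matrix()
                print(d,round(time.time()-t0),b[0].round(2),b[1].round(2),p.round(2),'lean',np.degrees(np.arccos(-m[2,2])).round(),'az',np.degrees(np.arctan2(m[1,2],m[0,2])).round(1),'yz',m[2,1].round(2),b[2][-1:])
            if time.time()-t0>300: break
    for r in B[0][2]: print([float(x) for x in r])
E
OMP_NUM_THREADS=1 timeout 570 python3 beam2.py -.83,.482,-1.123,2.266,1.279,1.38,-.958
```

```text
0 1 8.39 [-0.08 -0.17 -0.95  2.26  0.89  0.61  0.04] [0.42 0.28 0.31] lean 46.0 az 10.2 yz -0.01 [[np.float64(-0.9), np.float64(-0.85), np.float64(-0.07), 0]]
1 16 5.03 [-0.76 -0.07 -1.27  2.45  0.73  1.15 -0.78] [0.18 0.24 0.22] lean 44.0 az 5.3 yz -0.02 [[np.float64(0.9), np.float64(0.14), np.float64(-0.01), 0]]
2 41 1.46 [-0.35  0.04 -0.75  2.36  1.23  0.71 -0.42] [0.45 0.25 0.23] lean 44.0 az 3.7 yz -0.0 [[np.float64(-0.9), np.float64(0.05), np.float64(0.86), -0.4]]
3 67 0.83 [-0.44 -0.15 -0.25  2.53  1.33  0.4  -0.24] [0.46 0.11 0.23] lean 44.0 az 3.7 yz -0.0 [[np.float64(0.01), np.float64(-0.7), np.float64(0.9), 0]]
4 90 0.82 [ 0.41  0.01 -0.76  2.41  1.69  0.21 -0.32] [0.53 0.07 0.22] lean 44.0 az 3.7 yz -0.0 [[np.float64(0.05), np.float64(-0.9), np.float64(-0.04), 0]]
[-0.53, -0.9, -0.74, 0.0]
[0.9, 0.14, -0.01, 0.4]
[-0.55, 0.9, 0.64, -0.4]
[-0.57, -0.9, 0.55, 0.0]
[0.05, -0.9, -0.04, 0.0]
```

```bash
python3 -m creep '[[-0.53,-0.9,-0.74,0,0.87],[-0.53,-0.9,-0.74,0,0.87],[-0.53,-0.9,-0.74,0,0.87],[-0.53,-0.9,-0.74,0,0.87],[-0.53,-0.9,-0.74,0,0.87]]'; python3 st.py; python3 -m creep '[[0.9,0.14,0,0.4,0.87],[0.9,0.14,0,0.4,0.87],[0.9,0.14,0,0.4,0.87],[0.9,0.14,0,0.4,0.87],[0.9,0.14,0,0.4,0.87]]'; python3 st.py
```

```text
clock: 17.92
position: [0.2797, 0.2576, 0.3351]
ee_rot: [-0.226, 2.332, 0.061]
force: [2.2, -0.5, 0.0]
width: 0.871
gripper_force: 0.0
t 17.925 tcp [0.2797 0.2576 0.3351] grasp [0.2664 0.2555 0.3482] w 0.871 gf 0.0 F [ 2.2 -0.5  0. ]
q [-0.493 -0.402 -0.834  2.306  0.585  0.858  0.095] 
M
 [[-0.682 -0.181  0.708]
 [-0.144  0.983  0.113]
 [-0.717 -0.025 -0.697]]
lean 45.8 az z 9.1 az y 100.5 yz -0.025
clock: 18.55
position: [0.1711, 0.2609, 0.2218]
ee_rot: [-0.077, 2.363, 0.098]
force: [0.3, 0.0, -0.6]
width: 0.87
gripper_force: 0.0
t 18.55 tcp [0.1711 0.2609 0.2218] grasp [0.158  0.2591 0.2352] w 0.87 gf 0.0 F [ 0.3  0.  -0.6]
q [-0.882  0.022 -1.254  2.436  0.769  1.218 -0.976] 
M
 [[-0.713 -0.085  0.696]
 [-0.027  0.995  0.093]
 [-0.701  0.048 -0.711]]
lean 44.6 az z 7.6 az y 94.9 yz 0.048
```

```bash
OMP_NUM_THREADS=1 timeout 570 python3 beam2.py -.882,.022,-1.254,2.436,.769,1.218,-.976
```

```text
0 2 5.43 [-0.47  0.03 -0.7   2.42  1.3   0.69 -0.58] [0.42 0.26 0.22] lean 45.0 az 7.5 yz 0.05 [[np.float64(-0.9), np.float64(-0.11), np.float64(0.88), 0]]
1 21 4.6 [-1.42 -0.27 -0.29  2.57  0.83  1.04 -0.54] [0.28 0.19 0.24] lean 44.0 az 6.3 yz 0.0 [[np.float64(0.0), np.float64(-0.0), np.float64(0.9), -0.4]]
2 41 1.07 [-0.25 -0.15 -0.44  2.56  1.51  0.39 -0.43] [0.46 0.11 0.23] lean 47.0 az 3.3 yz 0.0 [[np.float64(0.86), np.float64(0.06), np.float64(0.9), 0.4]]
3 74 0.81 [-0.37 -0.21 -0.18  2.53  1.34  0.32 -0.15] [0.47 0.08 0.25] lean 46.0 az 4.1 yz 0.02 [[np.float64(-0.03), np.float64(0.9), np.float64(0.07), 0]]
4 107 0.79 [-0.25 -0.12 -0.35  2.53  1.64  0.35 -0.44] [0.49 0.1  0.24] lean 48.0 az 4.0 yz -0.03 [[np.float64(-0.48), np.float64(-0.9), np.float64(0.57), 0]]
[-0.9, -0.11, 0.88, 0.0]
[-0.64, -0.9, -0.76, -0.4]
[0.86, 0.06, 0.9, -0.4]
[0.33, 0.9, -0.53, 0.4]
[-0.48, -0.9, 0.57, 0.0]
```

```bash
python3 -m creep '[[-0.9,-0.11,0.88,0,0.87],[-0.9,-0.11,0.88,0,0.87],[-0.9,-0.11,0.88,0,0.87],[-0.9,-0.11,0.88,0,0.87],[-0.9,-0.11,0.88,0,0.87],[-0.64,-0.9,-0.76,-0.4,0.87],[-0.64,-0.9,-0.76,-0.4,0.87],[-0.64,-0.9,-0.76,-0.4,0.87],[-0.64,-0.9,-0.76,-0.4,0.87],[-0.64,-0.9,-0.76,-0.4,0.87]]'; python3 st.py; python3 -m creep '[[0.86,0.06,0.9,-0.4,0.87],[0.86,0.06,0.9,-0.4,0.87],[0.86,0.06,0.9,-0.4,0.87]]'; python3 st.py
```

```text
clock: 19.8
position: [0.4283, 0.1113, 0.3745]
ee_rot: [-0.205, 2.366, 0.026]
force: [0.5, 1.4, 0.7]
width: 0.867
gripper_force: 0.0
t 19.8 tcp [0.4283 0.1113 0.3745] grasp [0.4153 0.1098 0.388 ] w 0.867 gf 0.0 F [0.5 1.4 0.7]
q [-0.496 -0.432 -0.152  2.287  0.506  0.663  0.784] 
M
 [[-0.708 -0.156  0.689]
 [-0.14   0.987  0.079]
 [-0.692 -0.041 -0.72 ]]
lean 43.9 az z 6.5 az y 99.0 yz -0.041
clock: 20.18
position: [0.4343, 0.1056, 0.2507]
ee_rot: [-0.278, 2.343, -0.032]
force: [2.0, -0.8, -0.1]
width: 0.87
gripper_force: 0.0
t 20.175 tcp [0.4343 0.1056 0.2507] grasp [0.4211 0.1045 0.264 ] w 0.87 gf 0.0 F [ 2.  -0.8 -0.1]
q [-0.161 -0.253 -0.452  2.532  1.083  0.309  0.202] 
M
 [[-0.686 -0.19   0.703]
 [-0.209  0.976  0.06 ]
 [-0.697 -0.106 -0.709]]
lean 44.9 az z 4.9 az y 101.0 yz -0.106
```

```bash
python3 -m creep '[[0,-0.1,0,0.73,0.87],[0,-0.1,0,0.73,0.87],[0,-0.1,0,0.73,0.87]]'; python3 st.py;  python3 go.py 0.5 0.013 0.165
```

```text
clock: 20.55
position: [0.4389, 0.0963, 0.2565]
ee_rot: [-0.092, 2.351, 0.048]
force: [-0.3, -0.2, 0.6]
width: 0.87
gripper_force: 0.0
t 20.55 tcp [0.4389 0.0963 0.2565] grasp [0.4256 0.0951 0.2697] w 0.87 gf 0.0 F [-0.3 -0.2  0.6]
q [-0.137 -0.266 -0.422  2.528  1.044  0.277  0.125] 
M
 [[-0.702 -0.081  0.707]
 [-0.052  0.997  0.062]
 [-0.71   0.007 -0.704]]
lean 45.2 az z 5.0 az y 94.6 yz 0.007
now [0.4256 0.0951 0.2697] total units [ 0.66 -2.21  3.03] rows 4 each [ 0.165 -0.554  0.758]
```

```bash
python3 -m creep '[[0.13,-0.44,0.6,0,0.87],[0.13,-0.44,0.6,0,0.87],[0.13,-0.44,0.6,0,0.87],[0.13,-0.44,0.6,0,0.87],[0.13,-0.44,0.6,0,0.87],[0,0,0,0,0.87]]'; python3 st.py;  python3 go.py 0.53 0.013 0.15
python3 - <<'E'
from h import *
d=grab('wrist'); cv2.imwrite('pics/w1.png',cv2.resize(d['pixels'],(800,600)))
P=cloud(d); np.save('w1.npy',P)
E
```

```text
clock: 21.3
position: [0.4921, 0.0328, 0.197]
ee_rot: [-0.083, 2.338, -0.002]
force: [-0.5, -0.1, 0.3]
width: 0.868
gripper_force: 0.0
t 21.3 tcp [0.4921 0.0328 0.197 ] grasp [0.4786 0.0323 0.21  ] w 0.868 gf 0.0 F [-0.5 -0.1  0.3]
q [ 4.770e-01 -1.000e-03 -7.880e-01  2.568e+00  2.370e+00  2.860e-01
 -9.780e-01] 
M
 [[-0.693 -0.06   0.718]
 [-0.061  0.998  0.024]
 [-0.718 -0.027 -0.695]]
lean 45.9 az z 1.9 az y 93.4 yz -0.027
now [0.4786 0.0323 0.21  ] total units [ 0.22 -0.52  1.95] rows 2 each [ 0.108 -0.259  0.977]
```

View pics/w1.png

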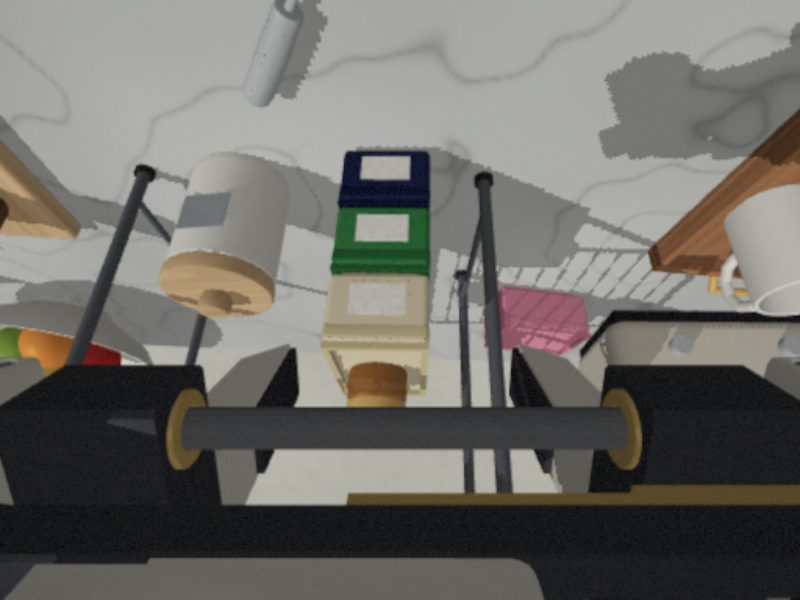

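The wrist picture (upside down) shows the navy, green and cream fronts at (386,180), (382,240) and (378,300), with the jar at (377,385). Both fingers straddle the stack. Now I'll fit the front faces.

```bash
python3 - <<'E'
from h import *
d=load('wrist');P=np.load('w1.npy')
for nm,(v0,v1,u0,u1) in dict(navy=(100,128,222,270),green=(138,168,220,270),cream=(182,205,218,268)).items():
    q=P[v0:v1,u0:u1].reshape(-1,3); q=q[abs(q[:,0]-np.median(q[:,0]))<.004]
    f=np.polyfit(q[:,1],q[:,0],1); print(nm,'x face',np.polyval(f,.022).round(4),'yaw',np.degrees(np.arctan(-f[0])).round(2),'z',q[:,2].min().round(3),q[:,2].max().round(3))
# side extents: for points in front-face x band, y range per z band
q=P.reshape(-1,3); 
for z0,z1 in((.02,.05),(.07,.10),(.125,.16)):
    m=(q[:,2]>z0)&(q[:,2]<z1)&(abs(q[:,0]-.568)<.006)&(abs(q[:,1]-.02)<.06); y=q[m,1]; print('z',z0,m.sum(),'y',np.percentile(y,[.5,99.5]).round(4), 'mid',np.percentile(y,[.5,99.5]).mean().round(4))
m=(q[:,2]>.175)&(q[:,2]<.205)&(abs(q[:,0]-.62)<.04)&(abs(q[:,1]-.02)<.04); print('jar',q[m].min(0),q[m].max(0))
E
OMP_NUM_THREADS=1 timeout 400 python3 - <<'E'
import beam
from emu import *
q=np.array([.477,-.001,-.788,2.568,2.37,.286,-.978])
def rep(q):
    p,M=fk(q,K,S); m=M.as_matrix(); print((p-.0188*m[:,2]).round(3),q.round(2),'lean',np.degrees(np.arccos(-m[2,2])).round(1),'az',np.degrees(np.arctan2(m[1,2],m[0,2])).round(1),'ay',np.degrees(np.arctan2(m[1,1],m[0,1])).round(1),'yz',m[2,1].round(3))
for w in((.515,.02,.165),(.603,.021,.165),(.603,.021,.145),(.603,.021,.165),(.515,.02,.165),(.50,.2,.2),(.5,.2,.05),(.5,.2,.2),(.515,.02,.165),(.6,.02,.165)):
    for i in range(8):
        p,M=fk(q,K,S); g=p-.0188*M.as_matrix()[:,2]; d=M.inv().apply(np.array(w)-g)/.04
        if abs(d).max()>.6: d*=.6/abs(d).max()
        q=row(q,list(d)+[0],'dls',w=.3,lam=.05)
        if abs(d).max()<.02: break
    rep(q)
E
```

```text
navy x face 0.5701 yaw 4.82 z 0.013 0.055
green x face 0.5694 yaw 4.62 z 0.069 0.108
cream x face 0.5694 yaw 4.55 z 0.124 0.15
z 0.02 1124 y [-0.0118  0.0515] mid 0.0198
z 0.07 1385 y [-0.0119  0.0515] mid 0.0198
z 0.125 2135 y [-0.0125  0.0517] mid 0.0196
jar [0.60368053 0.00131923 0.17502701] [0.62315707 0.04235706 0.19412876]
[0.515 0.02  0.165] [ 0.45  0.23 -0.79  2.57  2.43  0.51 -0.97] lean 45.9 az 1.8 ay 93.3 yz -0.028
[0.603 0.021 0.165] [ 0.38  0.34 -0.68  2.39  2.35  0.46 -0.81] lean 45.9 az 1.8 ay 93.3 yz -0.028
[0.603 0.021 0.145] [ 0.38  0.39 -0.7   2.41  2.4   0.53 -0.85] lean 45.9 az 1.8 ay 93.3 yz -0.028
[0.603 0.021 0.165] [ 0.38  0.34 -0.68  2.39  2.35  0.46 -0.81] lean 45.9 az 1.8 ay 93.3 yz -0.028
[0.515 0.02  0.165] [ 0.45  0.23 -0.79  2.57  2.43  0.51 -0.97] lean 45.9 az 1.8 ay 93.3 yz -0.028
[0.5 0.2 0.2] [-0.07  0.23 -0.89  2.41  1.64  0.76 -0.65] lean 46.0 az 1.8 ay 93.3 yz -0.027
[0.5  0.2  0.05] [-0.25  0.71 -0.82  2.53  2.05  1.19 -1.14] lean 45.9 az 1.8 ay 93.3 yz -0.027
[0.5 0.2 0.2] [-0.07  0.23 -0.89  2.41  1.64  0.76 -0.65] lean 45.9 az 1.8 ay 93.3 yz -0.027
[0.515 0.02  0.165] [ 0.44  0.23 -0.78  2.57  2.43  0.51 -0.98] lean 45.9 az 1.8 ay 93.3 yz -0.028
[0.6   0.02  0.165] [ 0.38  0.33 -0.68  2.39  2.36  0.46 -0.83] lean 45.9 az 1.8 ay 93.3 yz -0.028
```

```bash
sed -i 's/abs(az-4)/abs(az-4.5)/; s/\[.5,.1,.2\]/[.48,.06,.22]/' beam2.py; sed -i 's/range(5):\n        q=row/&/' beam.py; OMP_NUM_THREADS=1 timeout 570 python3 beam2.py .477,-.001,-.788,2.566,2.37,.286,-.978
```

```text
0 3 3.35 [ 0.48 -0.   -0.79  2.57  2.37  0.29 -0.98] [0.49 0.03 0.2 ] lean 46.0 az 1.8 yz -0.03 []
1 44 2.47 [ 0.34 -0.09 -1.27  2.57  1.7   0.6  -0.82] [0.44 0.17 0.24] lean 54.0 az 3.8 yz -0.01 [[np.float64(0.9), np.float64(-0.02), np.float64(-0.05), -0.4]]
2 64 1.49 [-0.33  0.08 -0.32  2.55  2.1   0.54 -0.95] [0.53 0.12 0.21] lean 51.0 az 3.8 yz -0.02 [[np.float64(0.09), np.float64(-0.05), np.float64(0.9), -0.4]]
3 88 0.79 [ 0.01  0.06 -0.44  2.57  2.44  0.46 -1.11] [0.54 0.07 0.22] lean 52.0 az 4.4 yz -0.01 [[np.float64(0.06), np.float64(-0.9), np.float64(-0.05), 0]]
4 110 1.23 [ 0.36  0.05 -0.64  2.48  2.52  0.31 -1.1 ] [0.56 0.04 0.23] lean 51.0 az 3.9 yz 0.01 [[np.float64(-0.51), np.float64(-0.9), np.float64(0.61), 0]]
[0.05, -0.9, -0.02, 0.0]
[-0.05, 0.9, 0.03, 0.0]
[0.51, 0.9, -0.61, 0.0]
[-0.51, -0.9, 0.61, 0.0]
```

```bash
python3 go.py 0.52 0.0158 0.145; python3 -m creep '[[0.3,-0.14,0.55,0,0.87],[0.3,-0.14,0.55,0,0.87],[0.3,-0.14,0.55,0,0.87],[0,0,0,0,0.87]]'; python3 st.py; python3 go.py 0.6003 0.0222 0.143
```

```text
now [0.4782 0.0336 0.2103] total units [ 0.48 -0.46  1.87] rows 2 each [ 0.239 -0.231  0.937]
clock: 21.85
position: [0.5171, 0.0237, 0.1347]
ee_rot: [-0.103, 2.363, -0.006]
force: [0.0, 0.5, -0.2]
width: 0.871
gripper_force: 0.0
t 21.85 tcp [0.5171 0.0237 0.1347] grasp [0.5039 0.0232 0.1481] w 0.871 gf 0.0 F [ 0.   0.5 -0.2]
q [ 0.783  0.436 -1.263  2.568  2.149  0.708 -0.636] 
M
 [[-0.71  -0.073  0.7  ]
 [-0.077  0.997  0.026]
 [-0.7   -0.035 -0.714]]
lean 44.5 az z 2.1 az y 94.2 yz -0.035
now [0.5039 0.0232 0.1481] total units [-1.62 -0.2   1.78] rows 2 each [-0.81  -0.098  0.889]
```

```bash
python3 -m creep '[[-0.1,-0.2,0.1,0,0.87],[-0.38,0,0.42,0,0.87],[-0.38,0,0.42,0,0.87],[-0.38,0,0.42,0,0.87],[-0.38,0,0.42,0,0.87],[0,0,0,0,0.87]]'; python3 st.py; python3 go.py 0.6003 0.0222 0.143
```

```text
clock: 22.6
position: [0.6165, 0.022, 0.136]
ee_rot: [-0.106, 2.352, -0.012]
force: [-0.9, 0.1, -0.9]
width: 0.873
gripper_force: 0.0
t 22.6 tcp [0.6165 0.022  0.136 ] grasp [0.6032 0.0216 0.1493] w 0.873 gf 0.0 F [-0.9  0.1 -0.9]
q [ 0.687  0.535 -1.117  2.371  2.121  0.671 -0.467] 
M
 [[-0.702 -0.073  0.708]
 [-0.081  0.996  0.023]
 [-0.707 -0.041 -0.706]]
lean 45.1 az z 1.9 az y 94.2 yz -0.041
now [0.6032 0.0216 0.1493] total units [0.16 0.03 0.06] rows 1 each [0.161 0.028 0.06 ]
```

```bash
python3 -m creep '[[0.16,0.03,0.06,0.25,0.87],[0,0,0,0,0.6],[0,0,0,0,0.5],[0,0,0,0,0.5],[0,0,0,0,0.5]]' 35; python3 st.py
python3 - <<'E'
from h import *
d=grab('wrist'); a=cv2.resize(d['pixels'],(400,300)); b=cv2.resize(grab('side')['pixels'][140:250,200:330],(400,338))[:300]
cv2.imwrite('pics/g1.png',np.hstack([a,b]))
E
```

```text
clock: 23.22
position: [0.6116, 0.0221, 0.1269]
ee_rot: [-0.083, 2.357, -0.001]
force: [-4.7, -1.2, 4.3]
width: 0.72
gripper_force: 34.7
t 23.225 tcp [0.6116 0.0221 0.1269] grasp [0.5984 0.0217 0.1402] w 0.72 gf 34.710905849933624 F [-4.7 -1.2  4.3]
q [ 0.686  0.56  -1.126  2.386  2.137  0.702 -0.499] 
M
 [[-0.707 -0.06   0.705]
 [-0.061  0.998  0.024]
 [-0.705 -0.026 -0.709]]
lean 44.9 az z 2.0 az y 93.4 yz -0.026
```

View pics/g1.png

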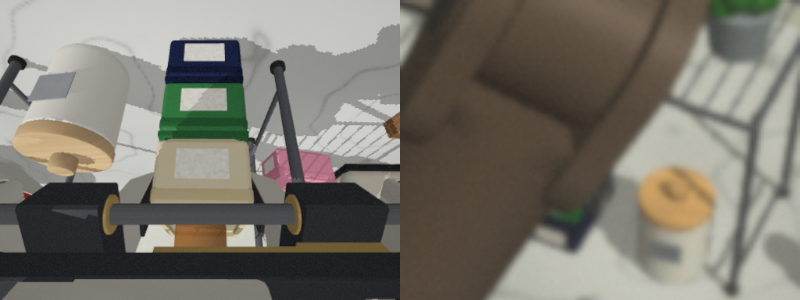

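The wrist crop shows the fingers closed on the cream tin at (203,180) with the jar behind it. The opening of 66 mm matches the tin. I'll lift gently and draw it out.

```bash
python3 -m creep '[[-0.1,0,-0.1,0,0.5],[-0.15,0,-0.15,0,0.5],[-0.15,0,-0.15,0,0.5],[0,0,0,0,0.5]]'; python3 st.py; python3 -m creep '[[0.15,0.01,-0.15,0,0.5],[0.28,0.02,-0.28,0,0.5],[0.28,0.02,-0.28,0,0.5],[0.28,0.02,-0.28,0,0.5],[0.28,0.02,-0.28,0,0.5],[0.15,0,-0.15,0,0.5],[0,0,0,0,0.5]]'; python3 st.py
```

```text
clock: 23.82
position: [0.6124, 0.0226, 0.1508]
ee_rot: [-0.083, 2.355, -0.002]
force: [0.5, -0.2, -2.4]
width: 0.719
gripper_force: 34.7
t 23.825 tcp [0.6124 0.0226 0.1508] grasp [0.5991 0.0222 0.1641] w 0.719 gf 34.678697660565376 F [ 0.5 -0.2 -2.4]
q [ 0.712  0.487 -1.132  2.364  2.071  0.623 -0.454] 
M
 [[-0.705 -0.06   0.706]
 [-0.061  0.998  0.023]
 [-0.706 -0.027 -0.707]]
lean 45.0 az z 1.9 az y 93.4 yz -0.027
clock: 24.7
position: [0.5307, 0.0213, 0.1495]
ee_rot: [-0.084, 2.357, -0.002]
force: [0.1, -0.5, -2.3]
width: 0.72
gripper_force: 34.7
t 24.7 tcp [0.5307 0.0213 0.1495] grasp [0.5175 0.0209 0.1628] w 0.72 gf 34.678970128297806 F [ 0.1 -0.5 -2.3]
q [ 0.789  0.373 -1.215  2.53   2.158  0.615 -0.644] 
M
 [[-0.707 -0.06   0.705]
 [-0.062  0.998  0.024]
 [-0.705 -0.027 -0.709]]
lean 44.9 az z 1.9 az y 93.5 yz -0.027
```

```bash
python3 -m creep '[[0.06,0.2,-0.08,0,0.5],[0.08,0.38,-0.1,0,0.5],[0.08,0.38,-0.1,0,0.5],[0,0.4,0,0,0.5],[0,0.4,0,0,0.5],[0,0.4,0,0,0.5],[0,0.4,0,0,0.5],[0,0.4,0,0,0.5],[0,0.4,0,0,0.5],[0,0.4,0,0,0.5],[0,0.2,0,0,0.5],[0,0,0,0,0.5]]'; python3 st.py; python3 go.py 0.505 0.185 0.04
```

```text
clock: 26.2
position: [0.5077, 0.1798, 0.1472]
ee_rot: [-0.084, 2.357, 0.0]
force: [-0.5, -0.3, -2.4]
width: 0.722
gripper_force: 34.7
t 26.2 tcp [0.5077 0.1798 0.1472] grasp [0.4944 0.1793 0.1605] w 0.722 gf 34.67906467616558 F [-0.5 -0.3 -2.4]
q [ 0.177  0.446 -1.206  2.466  1.757  0.975 -0.726] 
M
 [[-0.707 -0.061  0.705]
 [-0.061  0.998  0.025]
 [-0.705 -0.025 -0.709]]
lean 44.9 az z 2.1 az y 93.5 yz -0.025
now [0.4944 0.1793 0.1605] total units [1.93 0.2  2.33] rows 3 each [0.643 0.067 0.775]
```

```bash
python3 -m creep '[[0.15,0.02,0.2,0,0.5],[0.28,0.03,0.33,0,0.5],[0.28,0.03,0.33,0,0.5],[0.28,0.03,0.33,0,0.5],[0.28,0.03,0.33,0,0.5],[0.28,0.03,0.33,0,0.5],[0.22,0.03,0.28,0,0.5],[0.1,0,0.15,0,0.5],[0,0,0,0,0.5]]'; python3 st.py; python3 go.py 0.505 0.185 0.0302
```

```text
clock: 27.32
position: [0.5186, 0.184, 0.0289]
ee_rot: [-0.083, 2.358, -0.002]
force: [0.2, 0.6, -2.0]
width: 0.72
gripper_force: 34.7
t 27.325 tcp [0.5186 0.184  0.0289] grasp [0.5054 0.1835 0.0422] w 0.72 gf 34.67915520071983 F [ 0.2  0.6 -2. ]
q [-0.041  0.827 -1.024  2.531  2.049  1.304 -1.005] 
M
 [[-0.707 -0.059  0.704]
 [-0.061  0.998  0.023]
 [-0.704 -0.026 -0.709]]
lean 44.8 az z 1.9 az y 93.4 yz -0.026
now [0.5054 0.1835 0.0422] total units [0.22 0.04 0.21] rows 1 each [0.216 0.045 0.207]
```

```bash
python3 -m creep '[[0.08,0,0.08,0,0.5],[0.05,0,0.05,0,0.5],[0.04,0,0.04,0,0.5],[0.03,0,0.03,0,0.5]]'; python3 st.py; python3 - <<'E'
from h import *
cv2.imwrite('pics/p1.png',cv2.resize(np.hstack([grab('wrist')['pixels'],grab('side')['pixels']]),(800,300)))
E
```

```text
clock: 27.82
position: [0.5189, 0.1842, 0.0184]
ee_rot: [-0.083, 2.357, -0.001]
force: [-0.3, -0.4, -2.6]
width: 0.722
gripper_force: 34.7
t 27.825 tcp [0.5189 0.1842 0.0184] grasp [0.5056 0.1837 0.0317] w 0.722 gf 34.679126143455505 F [-0.3 -0.4 -2.6]
q [-0.054  0.861 -1.008  2.535  2.074  1.333 -1.025] 
M
 [[-0.706 -0.06   0.705]
 [-0.061  0.998  0.024]
 [-0.705 -0.026 -0.709]]
lean 44.9 az z 2.0 az y 93.4 yz -0.026
```

View pics/p1.png

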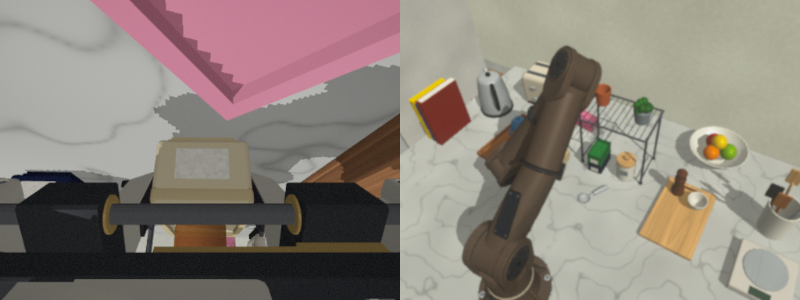

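The wrist picture shows the cream tin at (203,170) just above the counter, with the jar standing on it and the pink tin clear at (250,50). The side picture shows green and navy still standing at (598,155). I'll lower to contact.

```bash
python3 -m creep '[[0.025,0,0.025,0,0.5],[0.02,0,0.02,0,0.5]]';  python3 -m creep '[[0.02,0,0.02,0,0.5]]'; python3 st.py|head -1
```

```text
clock: 28.18
position: [0.5189, 0.1841, 0.0166]
ee_rot: [-0.084, 2.355, -0.001]
force: [-10.7, -3.5, 16.9]
width: 0.719
gripper_force: 34.8
clock: 28.3
position: [0.519, 0.1841, 0.0165]
ee_rot: [-0.085, 2.353, -0.001]
force: [-18.0, -5.6, 30.6]
width: 0.722
gripper_force: 34.8
t 28.3 tcp [0.519  0.1841 0.0165] grasp [0.5057 0.1836 0.0298] w 0.722 gf 34.79460529983044 F [-18.   -5.6  30.6]
```

```bash
python3 -m creep '[[-0.03,0,-0.03,0,0.72],[0,0,0,0,0.8],[0,0,0,0,0.87],[0,0,0,0,0.87],[0,0,-0.3,0,0.87],[0,0,-0.5,0,0.87],[0,0,-0.5,0,0.87],[-0.35,0,-0.35,0,0.87],[-0.4,0,-0.4,0,0.87],[-0.4,0,-0.4,0,0.87],[-0.4,0,-0.4,0,0.87],[0,0,0,0,0.87]]'; python3 st.py; python3 - <<'E'
from h import *
a=grab('wrist')['pixels']; cv2.imwrite('pics/p2.png',cv2.resize(a,(600,450)))
E
python3 go.py 0.505 0.0145 0.12
```

```text
clock: 29.8
position: [0.4864, 0.1883, 0.1443]
ee_rot: [-0.081, 2.356, -0.005]
force: [-0.0, 0.0, 0.3]
width: 0.868
gripper_force: 0.0
t 29.8 tcp [0.4864 0.1883 0.1443] grasp [0.4731 0.1879 0.1576] w 0.868 gf 0.0 F [-0.   0.   0.3]
q [ 0.132  0.473 -1.264  2.491  1.713  1.062 -0.771] 
M
 [[-0.706 -0.057  0.706]
 [-0.06   0.998  0.021]
 [-0.706 -0.028 -0.708]]
lean 45.0 az z 1.7 az y 93.3 yz -0.028
now [0.4729 0.1874 0.1564] total units [ 0.34 -4.33  1.12] rows 5 each [ 0.067 -0.867  0.225]
```

View pics/p2.png

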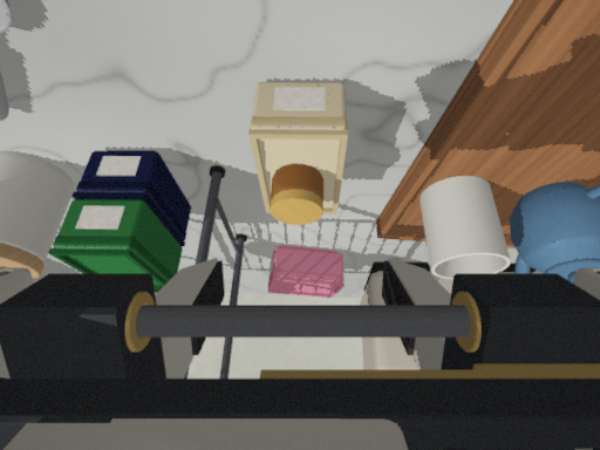

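The cream tin stands upright at (298,120) with the jar on it at (298,195). Green on navy is at (115,215), undisturbed. On to the green tin.

```bash
python3 -m creep '[[-0.12,-0.4,0.12,0,0.87],[-0.12,-0.6,0.12,0,0.87],[-0.12,-0.6,0.12,0,0.87],[-0.12,-0.6,0.12,0,0.87],[-0.12,-0.6,0.12,0,0.87],[-0.05,-0.6,0.06,0,0.87],[0,-0.5,0,0,0.87],[0,-0.35,0,0,0.87],[0,0,0,0,0.87]]'; python3 st.py; python3 go.py 0.598 0.0217 0.0852
```

```text
clock: 30.98
position: [0.532, 0.0196, 0.1447]
ee_rot: [-0.079, 2.363, -0.004]
force: [0.5, -1.1, 0.3]
width: 0.87
gripper_force: 0.0
t 30.975 tcp [0.532  0.0196 0.1447] grasp [0.5188 0.0193 0.1581] w 0.87 gf 0.0 F [ 0.5 -1.1  0.3]
q [ 0.804  0.413 -1.25   2.528  2.126  0.655 -0.606] 
M
 [[-0.711 -0.056  0.701]
 [-0.058  0.998  0.02 ]
 [-0.701 -0.026 -0.712]]
lean 44.6 az z 1.7 az y 93.2 yz -0.026
now [0.5188 0.0193 0.1581] total units [-0.13 -0.    2.69] rows 3 each [-0.044 -0.     0.896]
```

```bash
python3 -m creep '[[-0.02,0,0.35,0,0.87],[-0.02,0,0.48,0,0.87],[-0.02,0,0.48,0,0.87],[-0.02,0,0.48,0,0.87],[-0.02,0,0.48,0,0.87],[-0.02,0,0.35,0,0.87],[0,0,0,0,0.87]]'; python3 st.py; python3 go.py 0.598 0.0217 0.0852
```

```text
clock: 31.85
position: [0.6098, 0.0242, 0.0739]
ee_rot: [-0.082, 2.362, -0.003]
force: [-0.1, -0.1, 1.2]
width: 0.872
gripper_force: 0.0
t 31.85 tcp [0.6098 0.0242 0.0739] grasp [0.5966 0.0238 0.0873] w 0.872 gf 0.0 F [-0.1 -0.1  1.2]
q [ 0.614  0.716 -1.087  2.426  2.256  0.87  -0.579] 
M
 [[-0.71  -0.059  0.702]
 [-0.06   0.998  0.022]
 [-0.702 -0.026 -0.712]]
lean 44.6 az z 1.8 az y 93.4 yz -0.026
now [0.5966 0.0238 0.0873] total units [ 0.01 -0.05  0.06] rows 1 each [ 0.015 -0.052  0.059]
```

```bash
python3 -m creep '[[0,-0.05,0.05,0,0.87],[0,0,0,0,0.6],[0,0,0,0,0.5],[0,0,0,0,0.5],[0,0,0,0,0.5]]' 35; python3 st.py | head -1;  python3 -m creep '[[-0.1,0,-0.1,0,0.5],[-0.18,0,-0.18,0,0.5],[-0.22,0,-0.22,0,0.5],[-0.25,0,-0.25,0,0.5],[-0.1,0,-0.1,0,0.5],[0,0,0,0,0.5]]'; python3 st.py; python3 go.py 0.518 0.0185 0.14
```

```text
clock: 32.48
position: [0.6114, 0.0211, 0.074]
ee_rot: [-0.082, 2.36, -0.005]
force: [-4.2, -1.7, 7.0]
width: 0.725
gripper_force: 34.9
t 32.475 tcp [0.6114 0.0211 0.074 ] grasp [0.5981 0.0207 0.0873] w 0.725 gf 34.868245124816895 F [-4.2 -1.7  7. ]
clock: 33.22
position: [0.6118, 0.0224, 0.1223]
ee_rot: [-0.082, 2.359, -0.005]
force: [-0.4, -0.3, -2.4]
width: 0.719
gripper_force: 34.8
t 33.225 tcp [0.6118 0.0224 0.1223] grasp [0.5986 0.022  0.1357] w 0.719 gf 34.766170755028725 F [-0.4 -0.3 -2.4]
q [ 0.673  0.571 -1.118  2.388  2.14   0.717 -0.505] 
M
 [[-0.708 -0.058  0.704]
 [-0.061  0.998  0.02 ]
 [-0.703 -0.028 -0.71 ]]
lean 44.7 az z 1.7 az y 93.3 yz -0.028
now [0.5986 0.022  0.1357] total units [ 1.36  0.03 -1.5 ] rows 2 each [ 0.678  0.013 -0.749]
```

```bash
python3 -m creep '[[0.08,0,-0.25,0,0.5],[0.11,0,-0.38,0,0.5],[0.11,0,-0.38,0,0.5],[0.11,0,-0.38,0,0.5],[0.11,0,-0.38,0,0.5],[0.1,0,-0.36,0,0.5],[0.06,0.2,-0.08,0,0.5],[0.08,0.38,-0.1,0,0.5],[0.08,0.45,-0.1,0,0.5],[0,0.6,0,0,0.5],[0,0.6,0,0,0.5],[0,0.6,0,0,0.5]]'; python3 st.py; python3 go.py 0.4505 0.4205 0.18
```

```text
clock: 34.72
position: [0.513, 0.1327, 0.1628]
ee_rot: [-0.083, 2.361, -0.005]
force: [0.1, 0.2, -1.5]
width: 0.723
gripper_force: 34.8
t 34.725 tcp [0.513  0.1327 0.1628] grasp [0.4998 0.1323 0.1762] w 0.723 gf 34.763911217451096 F [ 0.1  0.2 -1.5]
q [ 0.381  0.342 -1.218  2.484  1.8    0.797 -0.649] 
M
 [[-0.71  -0.058  0.702]
 [-0.061  0.998  0.021]
 [-0.702 -0.028 -0.712]]
lean 44.6 az z 1.7 az y 93.4 yz -0.028
now [0.4998 0.1323 0.1762] total units [ 0.37  7.26 -0.78] rows 8 each [ 0.046  0.907 -0.097]
```

```bash
python3 -m creep '[[0.03,0.65,-0.07,0,0.5],[0.03,0.65,-0.07,0,0.5],[0.03,0.65,-0.07,0,0.5],[0.03,0.65,-0.07,0,0.5],[0.03,0.65,-0.07,0,0.5],[0.03,0.65,-0.07,0,0.5],[0.03,0.65,-0.07,0,0.5],[0.03,0.65,-0.07,0,0.5],[0.03,0.65,-0.07,0,0.5],[0.03,0.65,-0.07,0,0.5],[0.03,0.6,-0.07,0,0.5],[0,0.1,0,0,0.5]]'; python3 st.py; python3 go.py 0.4505 0.4205 0.05
python3 - <<'E'
from h import *
t=grab('top');P=cloud(t);cv2.imwrite('pics/t2.png',cv2.resize(t['pixels'][100:270,60:290],(690,510)))
E
```

```text
clock: 36.22
position: [0.4641, 0.4195, 0.1671]
ee_rot: [-0.085, 2.362, -0.004]
force: [-0.8, -0.0, -2.4]
width: 0.719
gripper_force: 34.8
t 36.225 tcp [0.4641 0.4195 0.1671] grasp [0.451  0.419  0.1805] w 0.719 gf 34.76600915193558 F [-0.8 -0.  -2.4]
q [-0.439  0.632 -1.127  2.091  1.476  1.34  -0.695] 
M
 [[-0.71  -0.06   0.701]
 [-0.063  0.998  0.022]
 [-0.701 -0.028 -0.712]]
lean 44.6 az z 1.8 az y 93.5 yz -0.028
now [0.451  0.419  0.1805] total units [2.29 0.13 2.32] rows 3 each [0.764 0.043 0.772]
```

View pics/t2.png

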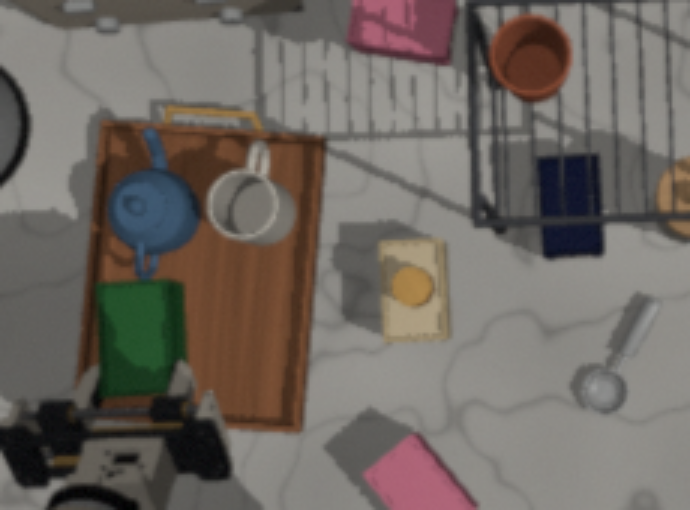

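The top picture shows the green tin held over the tray at (140,340), shifted outward by parallax because it is still high. Cream with the jar is at (413,288) and the navy tin at (570,205). I'll lower onto the tray.

```bash
python3 -m creep '[[0.2,0.02,0.2,0,0.5],[0.33,0.02,0.33,0,0.5],[0.34,0.02,0.34,0,0.5],[0.34,0.02,0.34,0,0.5],[0.34,0.02,0.34,0,0.5],[0.32,0.02,0.32,0,0.5],[0.25,0.01,0.25,0,0.5],[0.15,0,0.17,0,0.5],[0,0,0,0,0.5],[0.06,0,0.06,0,0.5]]'; python3 st.py
```

```text
clock: 37.52
position: [0.4656, 0.4194, 0.0362]
ee_rot: [-0.081, 2.36, -0.003]
force: [-0.1, -0.1, -1.8]
width: 0.72
gripper_force: 34.8
t 37.525 tcp [0.4656 0.4194 0.0362] grasp [0.4524 0.419  0.0495] w 0.72 gf 34.76622484624386 F [-0.1 -0.1 -1.8]
q [-0.56   0.868 -0.979  2.169  1.705  1.385 -0.969] 
M
 [[-0.708 -0.058  0.703]
 [-0.06   0.998  0.022]
 [-0.703 -0.027 -0.711]]
lean 44.7 az z 1.8 az y 93.3 yz -0.027
```

Contact is expected at a grasp height of about 0.040, so I'll go down 9 mm and then nudge.

```bash
python3 -m creep '[[0.06,0,0.06,0,0.5],[0.04,0,0.04,0,0.5],[0.03,0,0.03,0,0.5]]'|grep -E 'pos|force'; python3 -m creep '[[0.02,0,0.02,0,0.5]]'|grep -E 'pos|force';  python3 -m creep '[[0.02,0,0.02,0,0.5]]'|grep -E 'pos|force'
```

```text
position: [0.4655, 0.4188, 0.0282]
force: [-0.4, 0.3, -1.6]
gripper_force: 34.8
position: [0.4655, 0.4188, 0.0271]
force: [-0.5, -0.2, -0.8]
gripper_force: 34.8
position: [0.4655, 0.4187, 0.0269]
force: [-7.1, -6.2, 13.5]
gripper_force: 34.9
```

```bash
python3 -m creep '[[-0.01,0,-0.01,0,0.72],[0,0,0,0,0.8],[0,0,0,0,0.87],[0,0,0,0,0.87],[0,0,-0.3,0,0.87],[0,0,-0.5,0,0.87],[0,0,-0.6,0,0.87],[-0.35,0,-0.35,0,0.87],[-0.5,0,-0.5,0,0.87],[-0.5,0,-0.5,0,0.87],[-0.3,-0.3,-0.3,0,0.87],[0,-0.4,0,0,0.87]]'; python3 st.py|head -1; python3 go.py 0.455 0.183 0.14;  python3 - <<'E'
from h import *
a=grab('wrist')['pixels']; cv2.imwrite('pics/p3.png',cv2.resize(a,(600,450)))
E
```

```text
clock: 39.65
position: [0.4276, 0.3926, 0.1619]
ee_rot: [-0.082, 2.359, -0.001]
force: [-0.0, -0.4, -1.4]
width: 0.871
gripper_force: 0.0
t 39.65 tcp [0.4276 0.3926 0.1619] grasp [0.4144 0.3921 0.1753] w 0.871 gf 0.0 F [-0.  -0.4 -1.4]
now [0.4144 0.3921 0.1753] total units [ 0.21 -5.25  1.22] rows 6 each [ 0.036 -0.876  0.203]
```

View pics/p3.png

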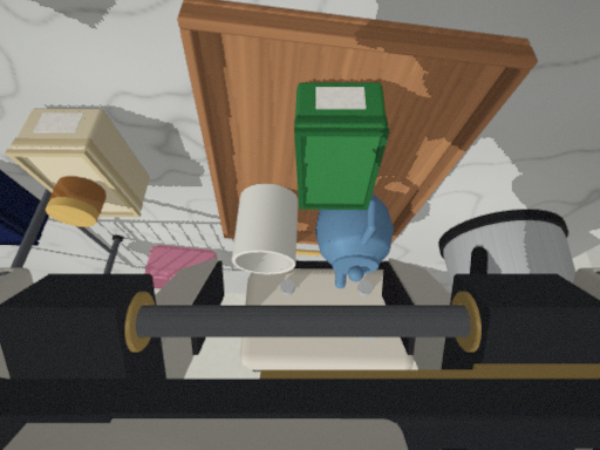

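Green stands on the tray floor at (340,140), clear of the mug and the teapot, and cream with the jar is still upright on the left. I'll go back for the cream tin by retracing the retreat.

```bash
python3 go.py 0.469 0.183 0.157; python3 -m creep '[[-0.05,-0.5,0.12,0,0.87],[-0.05,-0.7,0.16,0,0.87],[-0.05,-0.7,0.16,0,0.87],[-0.05,-0.7,0.16,0,0.87],[-0.05,-0.7,0.16,0,0.87],[-0.05,-0.7,0.16,0,0.87],[-0.05,-0.7,0.16,0,0.87],[-0.05,-0.4,0.12,0,0.87],[0,0,0,0,0.87]]'; python3 st.py; python3 go.py 0.469 0.183 0.067
```

```text
now [0.4148 0.3889 0.174 ] total units [-0.35 -5.2   1.16] rows 6 each [-0.058 -0.867  0.193]
clock: 40.83
position: [0.4847, 0.1883, 0.1422]
ee_rot: [-0.08, 2.362, -0.008]
force: [-0.9, -0.0, -0.5]
width: 0.874
gripper_force: 0.0
t 40.825 tcp [0.4847 0.1883 0.1422] grasp [0.4715 0.188  0.1556] w 0.874 gf 0.0 F [-0.9 -0.  -0.5]
q [ 0.077  0.427 -1.179  2.492  1.713  0.999 -0.787] 
M
 [[-0.71  -0.056  0.702]
 [-0.06   0.998  0.018]
 [-0.702 -0.029 -0.712]]
lean 44.6 az z 1.5 az y 93.2 yz -0.029
now [0.4715 0.188  0.1556] total units [ 1.6  -0.06  1.53] rows 2 each [ 0.802 -0.028  0.766]
```

```bash
python3 -m creep '[[0.25,-0.03,0.25,0,0.87],[0.35,-0.03,0.33,0,0.87],[0.35,0,0.33,0,0.87],[0.35,0,0.33,0,0.87],[0.3,0,0.3,0,0.87],[0,0,0,0,0.87]]'; python3 st.py|head -1; python3 go.py 0.5057 0.1836 0.0315
```

```text
clock: 41.58
position: [0.4813, 0.1851, 0.0477]
ee_rot: [-0.08, 2.375, -0.009]
force: [-0.1, 0.4, -0.2]
width: 0.873
gripper_force: 0.0
t 41.575 tcp [0.4813 0.1851 0.0477] grasp [0.4683 0.1848 0.0612] w 0.873 gf 0.0 F [-0.1  0.4 -0.2]
now [0.4683 0.1848 0.0612] total units [-0.16 -0.06  1.18] rows 2 each [-0.079 -0.03   0.592]
```

```bash
python3 -m creep '[[-0.04,-0.02,0.25,0,0.87],[-0.04,-0.02,0.35,0,0.87],[-0.04,-0.02,0.35,0,0.87],[-0.04,0,0.24,0,0.87],[0,0,0,0,0.87]]'|grep force; python3 st.py; python3 go.py 0.5057 0.1836 0.0315
```

```text
force: [-0.1, 0.1, 0.1]
gripper_force: 0.0
t 42.2 tcp [0.5235 0.1861 0.0275] grasp [0.5102 0.1857 0.0409] w 0.87 gf 0.0 F [-0.1  0.1  0.1]
q [ 0.051  0.944 -1.182  2.513  2.026  1.444 -0.901] 
M
 [[-0.707 -0.057  0.705]
 [-0.06   0.998  0.021]
 [-0.705 -0.028 -0.709]]
lean 44.8 az z 1.7 az y 93.3 yz -0.028
now [0.5102 0.1857 0.0409] total units [ 0.25 -0.04  0.09] rows 1 each [ 0.248 -0.038  0.086]
```

```bash
python3 -m creep '[[0.24,-0.04,0.08,0,0.87],[0,0,0,0,0.87]]'|grep force; python3 st.py|head -1; python3 go.py 0.5057 0.1836 0.0315
```

```text
force: [0.3, -0.9, 0.5]
gripper_force: 0.0
t 42.45 tcp [0.517  0.1834 0.016 ] grasp [0.5038 0.183  0.0294] w 0.873 gf 0.0 F [ 0.3 -0.9  0.5]
now [0.5038 0.183  0.0294] total units [-0.07  0.01 -0.  ] rows 1 each [-0.072  0.009 -0.003]
```

```bash
python3 -m creep '[[0,0,0,0,0.6],[0,0,0,0,0.5],[0,0,0,0,0.5],[0,0,0,0,0.5]]' 35|grep -E 'force|width'; python3 st.py|head -1;  python3 -m creep '[[-0.1,0,-0.1,0,0.5],[-0.2,0,-0.2,0,0.5],[-0.25,0,-0.25,0,0.5],[-0.25,0,-0.25,0,0.5],[-0.25,0,-0.25,0,0.5],[-0.25,0,-0.25,0,0.5],[-0.2,0,-0.2,0,0.5],[-0.1,0,-0.1,0,0.5],[0,0,0,0,0.5]]'|grep -E 'force'; python3 st.py; python3 go.py 0.515 0.0155 0.14
```

```text
force: [-0.8, 0.6, -1.2]
width: 0.721
gripper_force: 34.6
t 42.95 tcp [0.5177 0.1836 0.0165] grasp [0.5045 0.1832 0.0299] w 0.721 gf 34.63767148554325 F [-0.8  0.6 -1.2]
force: [0.1, 0.5, -2.7]
gripper_force: 34.6
t 44.075 tcp [0.5185 0.1858 0.1078] grasp [0.5052 0.1854 0.1212] w 0.719 gf 34.590701535344124 F [ 0.1  0.5 -2.7]
q [ 0.133  0.644 -1.233  2.474  1.84   1.174 -0.784] 
M
 [[-0.709 -0.057  0.703]
 [-0.06   0.998  0.02 ]
 [-0.703 -0.028 -0.711]]
lean 44.7 az z 1.6 az y 93.3 yz -0.028
now [0.5052 0.1854 0.1212] total units [-0.25 -4.27 -0.25] rows 5 each [-0.049 -0.853 -0.05 ]
```

```bash
python3 -m creep '[[0.02,-0.25,-0.04,0,0.5],[0.02,-0.45,-0.04,0,0.5],[0.02,-0.5,-0.04,0,0.5],[0.02,-0.5,-0.04,0,0.5],[0.02,-0.5,-0.04,0,0.5],[0.02,-0.5,-0.04,0,0.5],[0,-0.5,0,0,0.5],[0,-0.5,0,0,0.5],[0,-0.4,0,0,0.5],[0,-0.12,0,0,0.5],[0,0,0,0,0.5]]'|grep -E 'force'; python3 st.py; python3 - <<'E'
from h import *
d=grab('wrist'); P=cloud(d); np.save('w4.npy',P); cv2.imwrite('pics/w4.png',cv2.resize(d['pixels'],(600,450)))
E
```

```text
force: [-0.1, -0.2, -2.1]
gripper_force: 34.6
t 45.45 tcp [0.5238 0.0181 0.1181] grasp [0.5107 0.0177 0.1316] w 0.722 gf 34.59110341966152 F [-0.1 -0.2 -2.1]
q [ 0.76   0.528 -1.267  2.57   2.149  0.804 -0.626] 
M
 [[-0.715 -0.056  0.697]
 [-0.06   0.998  0.018]
 [-0.697 -0.029 -0.717]]
lean 44.2 az z 1.5 az y 93.2 yz -0.029
```

View pics/w4.png

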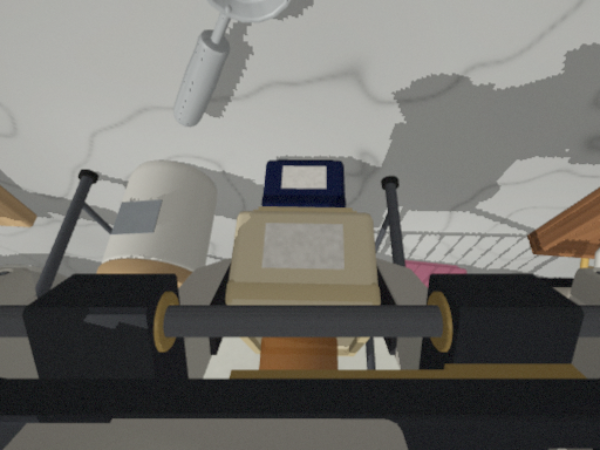

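The cream tin is held at (305,250) with the jar on it, and the navy tin is behind and below at (304,183). I'll measure both faces in the same view.

```bash
cat > face.py <<'E'
from h import *
P=np.load('w4.npy'); q=P.reshape(-1,3)
def face(nm,v0,v1,u0,u1,zlo,zhi):
    a=P[v0:v1,u0:u1].reshape(-1,3); a=a[abs(a[:,0]-np.median(a[:,0]))<.004]; f=np.polyfit(a[:,1],a[:,0],1)
    r=abs(a[:,0]-np.polyval(f,a[:,1])); a=a[r<.0015]; f=np.polyfit(a[:,1],a[:,0],1); yaw=np.arctan(-f[0])
    m=(q[:,2]>zlo)&(q[:,2]<zhi)&(abs(q[:,0]-np.polyval(f,q[:,1]))<.004)&(abs(q[:,1]-np.median(a[:,1]))<.045)
    lo,hi=np.percentile(q[m,1],[.5,99.5]); ym=(lo+hi)/2; xf=np.polyval(f,ym); print(nm,'front mid',xf.round(4),ym.round(4),'width',(hi-lo).round(4),'yaw',np.degrees(yaw).round(2),'z',np.percentile(q[m,2],[0,100]).round(3))
    return np.array([xf,ym]),yaw
n,yn=face('navy',140,160,232,288,.015,.05); c,yc=face('cream',186,228,212,310,.11,.145)
s=readout.observe(); M=R.from_rotvec(s['ee_rot']).as_matrix(); g=np.array(s['position'])+M[:,2]*arm.tcp_to_grasp
cn=n+.053*np.array([np.cos(yn),np.sin(yn)]); cc=c+.053*np.array([np.cos(yc),np.sin(yc)])
print('centres navy',cn.round(4),'cream',cc.round(4),'shift',(cn-cc).round(4),'-> grasp',(g[:2]+cn-cc).round(4))
E
python3 face.py
```

```text
navy front mid 0.5702 0.0195 width 0.0644 yaw 4.81 z [0.015 0.05 ]
cream front mid 0.4832 0.0176 width 0.0852 yaw 4.1 z [0.11  0.145]
centres navy [0.623 0.024] cream [0.5361 0.0214] shift [0.0869 0.0026] -> grasp [0.5976 0.0209]
```

```bash
python3 - <<'E'
from h import *
d=load('wrist'); P=np.load('w4.npy'); px=d['pixels'].astype(int); hsv=cv2.cvtColor(d['pixels'],cv2.COLOR_BGR2HSV)
for v in(188,196,204,212,220): print(v,'row V',[int(x) for x in px[v,192:208].sum(1)],'..',[int(x) for x in px[v,312:332].sum(1)])
for v in(190,200,210,220):
    k=[u for u in range(190,335) if px[v,u,2]>110 and px[v,u,2]-px[v,u,0]>15 and abs(P[v,u,0]-.483)<.012]; a,b=P[v,k[0]],P[v,k[-1]]; print('cream',v,k[0],k[-1],a.round(4),b.round(4),'mid',((a+b)/2)[1].round(4),'w',(b-a)[1].round(4))
for v in(142,148,154):
    k=[u for u in range(215,305) if abs(P[v,u,0]-.570)<.008]; a,b=P[v,k[0]],P[v,k[-1]]; print('navy',v,a.round(4),b.round(4),'mid',((a+b)/2)[1].round(4),'w',(b-a)[1].round(4))
E
```

```text
188 row V [545, 545, 545, 547, 544, 543, 538, 540, 529, 507, 482, 501, 496, 481, 466, 459] .. [379, 379, 369, 360, 361, 358, 363, 390, 388, 387, 399, 387, 388, 393, 428, 439, 160, 133, 146, 151]
196 row V [543, 542, 540, 539, 542, 543, 542, 544, 523, 484, 484, 400, 360, 369, 380, 374] .. [382, 375, 368, 363, 358, 349, 367, 426, 490, 524, 452, 428, 324, 242, 261, 260, 222, 357, 531, 521]
204 row V [540, 541, 539, 536, 539, 538, 537, 501, 373, 352, 362, 361, 370, 376, 387, 381] .. [382, 380, 381, 368, 364, 361, 349, 429, 482, 283, 238, 265, 270, 271, 403, 531, 530, 447, 395, 392]
212 row V [536, 534, 536, 531, 536, 534, 487, 335, 355, 369, 366, 374, 380, 377, 375, 383] .. [375, 378, 384, 368, 367, 367, 361, 327, 291, 258, 302, 432, 524, 530, 446, 392, 395, 396, 445, 527]
220 row V [434, 446, 455, 414, 413, 391, 333, 352, 360, 369, 375, 377, 384, 383, 383, 374] .. [379, 381, 378, 373, 374, 364, 354, 346, 336, 338, 350, 365, 388, 393, 393, 390, 390, 396, 397, 394]
cream 190 202 318 [ 0.4876 -0.0153  0.115 ] [0.485  0.0496 0.1126] mid 0.0171 w 0.0649
cream 200 201 318 [ 0.4877 -0.0152  0.1211] [0.484  0.0488 0.1194] mid 0.0168 w 0.064
cream 210 199 319 [ 0.4892 -0.0157  0.1265] [0.4835 0.0488 0.1256] mid 0.0165 w 0.0646
cream 220 198 320 [ 0.4882 -0.0154  0.1328] [0.484  0.0491 0.1312] mid 0.0168 w 0.0644
navy 142 [ 0.5756 -0.0127  0.0127] [0.5701 0.052  0.0123] mid 0.0196 w 0.0647
navy 148 [ 0.5733 -0.0119  0.0217] [0.5702 0.0518 0.0195] mid 0.0199 w 0.0637
navy 154 [ 0.5752 -0.0125  0.0275] [0.5696 0.0515 0.0271] mid 0.0195 w 0.064
```

```bash
python3 go.py 0.5976 0.0214 0.108;  python3 -m creep '[[-0.12,0,0.2,0,0.5],[-0.18,0,0.34,0,0.5],[-0.18,0,0.34,0,0.5],[-0.18,0,0.34,0,0.5],[-0.18,0,0.34,0,0.5],[-0.1,0,0.2,0,0.5],[0,0,0,0,0.5]]'|grep force; python3 st.py; python3 go.py 0.5976 0.0214 0.098
```

```text
now [0.5106 0.0183 0.1316] total units [-1.15 -0.03  1.94] rows 2 each [-0.574 -0.015  0.97 ]
force: [0.8, 0.6, -2.3]
gripper_force: 34.6
t 46.375 tcp [0.6004 0.0222 0.0938] grasp [0.5872 0.0218 0.1073] w 0.72 gf 34.590716287493706 F [ 0.8  0.6 -2.3]
q [ 0.663  0.665 -1.145  2.427  2.182  0.831 -0.53 ] 
M
 [[-0.715 -0.056  0.697]
 [-0.06   0.998  0.019]
 [-0.697 -0.028 -0.717]]
lean 44.2 az z 1.6 az y 93.2 yz -0.028
now [0.5872 0.0218 0.1073] total units [-0.02 -0.02  0.35] rows 1 each [-0.022 -0.019  0.347]
```

```bash
python3 -m creep '[[-0.01,-0.01,0.18,0,0.5],[-0.01,-0.01,0.17,0,0.5],[0,0,0,0,0.5]]'|grep force; python3 st.py|head -1; python3 go.py 0.5976 0.0214 0.088; python3 - <<'E'
from h import *
d=grab('wrist'); np.save('w4.npy',cloud(d)); P=np.load('w4.npy'); px=d['pixels'].astype(int)
# cream/navy front faces along columns and edges near the label heights
for v in range(110,236,10):
    k=[u for u in range(180,340) if .555<P[v,u,0]<.580]
    if len(k)>40: a,b=P[v,k[0]],P[v,k[-1]]; m=P[v,(k[0]+k[-1])//2]; print(v,a.round(4),b.round(4),'mid',m.round(4),((a+b)/2)[1].round(4),(b-a)[1].round(4),px[v,(k[0]+k[-1])//2])
E
```

```text
force: [0.3, -0.4, -1.5]
gripper_force: 34.6
t 46.75 tcp [0.6105 0.0215 0.0842] grasp [0.5974 0.0212 0.0977] w 0.724 gf 34.5908709615469 F [ 0.3 -0.4 -1.5]
now [0.5974 0.0212 0.0977] total units [0.16 0.01 0.18] rows 1 each [0.165 0.012 0.178]
110 [ 0.577  -0.0131  0.0187] [0.5693 0.0512 0.0208] mid [0.57   0.0194 0.0227] 0.0191 0.0643 [189 196 199]
120 [ 0.5752 -0.0125  0.029 ] [0.5699 0.0515 0.0288] mid [0.5699 0.0196 0.0313] 0.0195 0.0641 [193 199 201]
130 [ 0.5772 -0.0133  0.0358] [0.5709 0.052  0.0361] mid [0.5704 0.0192 0.039 ] 0.0194 0.0652 [50 28 19]
140 [ 0.5744 -0.0131  0.046 ] [0.5693 0.0523 0.0452] mid [0.5702 0.0194 0.0469] 0.0196 0.0654 [37 22 18]
150 [ 0.5737 -0.0133  0.0542] [0.5678 0.052  0.0539] mid [0.5704 0.0196 0.0542] 0.0193 0.0653 [41 22 20]
160 [ 0.5791 -0.0129  0.0577] [0.572  0.052  0.0582] mid [0.5803 0.0202 0.0547] 0.0196 0.0649 [45 28 17]
180 [ 0.5743 -0.0105  0.0745] [0.5749 0.046  0.0707] mid [0.5716 0.0173 0.0744] 0.0178 0.0565 [103 129 140]
190 [ 0.574  -0.0119  0.0813] [0.5707 0.0527 0.0793] mid [0.5694 0.0202 0.0819] 0.0204 0.0646 [135 152 157]
200 [ 0.575  -0.0119  0.087 ] [0.5715 0.053  0.0851] mid [0.5701 0.0204 0.0876] 0.0206 0.0649 [159 165 167]
210 [ 0.5753 -0.0123  0.093 ] [0.5697 0.052  0.0921] mid [0.5699 0.02   0.0937] 0.0199 0.0643 [160 167 170]
220 [ 0.5756 -0.0121  0.0987] [0.5682 0.0518 0.0984] mid [0.5696 0.0201 0.0995] 0.0198 0.0639 [161 168 170]
230 [ 0.5784 -0.0213  0.1037] [0.5741 0.0632 0.1011] mid [0.5709 0.0203 0.1045] 0.021 0.0845 [123 148 155]
```

Aligned to within 1 mm: cream's front is at (0.570, 0.020) and navy's at (0.570, 0.0195). Lowering.

```bash
python3 -m creep '[[0.06,0,0.06,0,0.5],[0.06,0,0.06,0,0.5],[0.04,0,0.04,0,0.5],[0,0,0,0,0.5]]'|grep -E 'pos|force'; python3 -m creep '[[0.025,0,0.025,0,0.5]]'|grep -E 'pos|force';  python3 -m creep '[[0.025,0,0.025,0,0.5]]'|grep -E 'pos|force'; python3 st.py|head -1
```

```text
position: [0.6101, 0.0214, 0.0753]
force: [0.2, -0.6, -2.0]
gripper_force: 34.6
position: [0.6103, 0.0213, 0.0743]
force: [0.1, -0.3, -3.2]
gripper_force: 34.6
position: [0.6103, 0.0212, 0.0729]
force: [0.3, 0.3, -2.5]
gripper_force: 34.6
t 47.55 tcp [0.6103 0.0212 0.0729] grasp [0.5972 0.0209 0.0863] w 0.722 gf 34.590929970145226 F [ 0.3  0.3 -2.5]
```

```bash
python3 -m creep '[[0.02,0,0.02,0,0.5]]'|grep -E 'pos|force';  python3 -m creep '[[0.02,0,0.02,0,0.5]]'|grep -E 'pos|force'; python3 st.py|head -1
```

```text
position: [0.6102, 0.0212, 0.0717]
force: [-1.7, 1.0, -0.2]
gripper_force: 34.6
position: [0.6103, 0.0213, 0.0714]
force: [-14.0, -3.7, 20.0]
gripper_force: 34.6
t 47.8 tcp [0.6103 0.0213 0.0714] grasp [0.5972 0.021  0.0848] w 0.722 gf 34.64719533920288 F [-14.   -3.7  20. ]
```

```bash
python3 -m creep '[[-0.02,0,-0.02,0,0.72],[0,0,0,0,0.8],[0,0,0,0,0.87],[0,0,0,0,0.87],[0,0,-0.3,0,0.87],[0,0,-0.5,0,0.87],[0,0,-0.5,0,0.87],[0,0,-0.5,0,0.87],[0,0,-0.5,0,0.87],[0,0,-0.4,0,0.87],[0,0,-0.3,0,0.87],[0,0,0,0,0.87]]'|grep force; python3 st.py|head -1
python3 - <<'E'
from h import *
d=grab('wrist'); np.save('w4.npy',cloud(d)); t=grab('top')['pixels'][100:270,60:350]
cv2.imwrite('pics/f.png',np.hstack([cv2.resize(d['pixels'],(400,300)),cv2.resize(t,(400,300))]))
E
```

```text
force: [0.3, 0.1, 0.2]
gripper_force: 0.0
t 49.3 tcp [0.5259 0.0185 0.1585] grasp [0.5128 0.0182 0.1719] w 0.871 gf 0.0 F [0.3 0.1 0.2]
```

View pics/f.png

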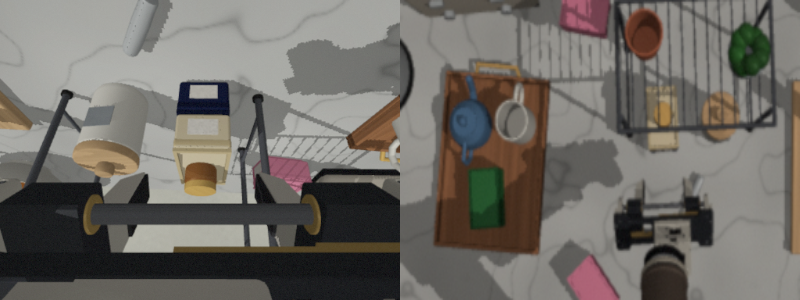

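Cream stands squarely on navy at (203,130) with the jar on its lid at (200,178). Green stands on the tray at (487,197), and nothing else has moved. One quick check of the seating before I hand in.

```bash
python3 - <<'E'
from h import *
P=np.load('w4.npy')
for v in range(104,225,8):
    k=[u for u in range(200,320) if .555<P[v,u,0]<.585 and abs(P[v,u,1]-.02)<.04]
    if len(k)>25: a,b=P[v,k[0]],P[v,k[-1]]; print(v,'z',P[v,(k[0]+k[-1])//2,2].round(3),'x',P[v,(k[0]+k[-1])//2,0].round(4),'mid y',((a+b)/2)[1].round(4),'zL-R',(b-a)[2].round(4))
E
```

```text
104 z -0.001 x 0.5788 mid y 0.0201 zL-R -0.001
112 z 0.018 x 0.5707 mid y 0.0198 zL-R -0.0017
120 z 0.03 x 0.5697 mid y 0.0194 zL-R 0.0002
128 z 0.04 x 0.5701 mid y 0.0198 zL-R -0.001
136 z 0.05 x 0.57 mid y 0.0195 zL-R -0.0011
144 z 0.059 x 0.5712 mid y 0.0192 zL-R 0.0003
152 z 0.069 x 0.5694 mid y 0.0201 zL-R -0.0014
160 z 0.078 x 0.5699 mid y 0.0198 zL-R -0.0003
168 z 0.087 x 0.5703 mid y 0.0203 zL-R -0.002
176 z 0.096 x 0.5693 mid y 0.0206 zL-R -0.0029
184 z 0.104 x 0.5696 mid y 0.0203 zL-R -0.0024
192 z 0.111 x 0.5705 mid y 0.0199 zL-R -0.0016
```

```bash
python3 -c "
from cell import sign_off; print(sign_off())"
```

```text
the job is handed in; nothing more can be done
None
```

The job is handed in, at about 49 s of the 72 s: the green tin stands on the tea tray, and the cream tin is back on the navy tin under the shelf, aligned to about 1 mm, with the honey jar upright on its lid.

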